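# Gauge and sort the tread pads

## Robot

A 7-joint arm with a two-finger parallel gripper is mounted at the origin on the work surface. World frame = base frame: x ahead of the robot, y to its left, z up, the work surface at z = 0. Lengths are in m, angles in rad, forces in N, time in s.
With the tool pointing down it reaches from about 0.4 to 0.85 m from the base axis. Payload 4.5 kg.
Tool frame: the origin (TCP) lies at the very end of the fingers, on their centre line; the grasp point (between the pads) lies 19 mm behind it; z points along the fingers, y is the line along which they close (so a half turn about z gives the same grasp; the last joint's range is limited). The gripper opens to 88 mm and grips with 3 to 60 N. Pads are 18 mm wide; open, the fingers measure 123 mm over their backs; the gripper's body (75 mm by 187 mm) begins 45 mm behind the grasp point.
Start: joints at [-1.182, 0.689, -0.195, 1.565, 0.157, 0.902, -0.215], TCP at [0.217, 0.586, 0.239] pointing down, gripper open.
Joint ranges: [-3.01, 3.01], [-0.46, 2.08], [-1.47, 1.51], [0.13, 2.56], [-1, 4.14], [0.04, 2.09], [-2.66, 2.66]. Speed limits (rad/s): [2.57, 2.57, 3.14, 3.14, 3.14, 3.14, 3.14].

## Interface

Orientations are given as a unit quaternion [x, y, z, w].
In Python, from plant import r gives the robot as it stands. The module is installed in compiled form; this text tells all that it offers.
- The arm moves only by the tool step_arm, never from a script. Its argument "increments" is a list of rows, each a list of 2 entries, a list of its own where there are three numbers: the shift along the world's x, y, z in cm, then the turn, a rotation vector about the world's x, y, z in degrees. A call has exactly 10 rows; each row shifts and turns the commanded pose from where the row before left it; what a row does not reach is not made up. A row lasts 1/10 s, in which the tool goes at most 50 mm and 8.59 degrees, less where a joint would pass 70% of its speed; a pose out of reach is approached as far as the arm can. A call is refused whole if a number of a shift passes 5 or a number of a turn 8.59, either way. A call with a gripper value outside its range is refused whole. "fingers" is the opening, from 0 (shut) to 1 (fully open), set as the call begins (left out, the last holds). The fingers move at their own pace and stop on an object; "grip_force" is the grip in N (left out, the last holds). Time passes only in rows, so rows that do not move let the fingers close, or fill a call up. It gives the time, the measured TCP pose, the force, the opening and the grip force at its end, in the units of the state.
- r.get_state(): the state, without advancing time (a new reading comes with each control period).
- r.snapshot(name): name is "side" or "top" or "wrist"; returns (picture, depth): 384x512x3 uint8, red, green, blue; 384x512 float32, m along the optical axis (not along the pixel's ray), 0 where there is no reading.
- r.calibration(name): a dict with "fov_y" (degrees; the focal length in pixels is half the picture's height over the tangent of half this angle, whatever the lens; pixels are square), "cx", "cy" (the principal point, pixels), "R" (3x3) and "t" (3): a world point X has camera coordinates R X + t. Camera axes: x right, y down, z forward; pixel columns grow to the right and rows downward; lengths in m; the calibration is good to about 2 mm. A picture is of the moment at which its call begins: read the wrist's pose just before it. calibration takes no time and is no camera call; for the wrist camera it gives the pose at the moment of the call.
- r.finish_job(): hands the job in; it is judged then, once.
The state is a dict: "clock": time; "q": joint angles; "qd": joint speeds; "joint_torque": joint torques, N m; "tool_pos": TCP position; "eef_rot": TCP orientation; "contact_force": force on the tool from outside, world axes, zero at the start; "moment": the same for the moment, N m; "opening": opening from 0.0 (shut) to 1.0 (fully open); "finger_force": force on a finger pad.
Only numpy, scipy, OpenCV 4.12 (cv2) and the standard library are available. Lean on these libraries where they do the work, as an engineer would, in place of code of your own. Each camera call takes 0.05 s, during which the arm holds its last target. There are 200 camera calls.

## Task

First slide the blue carrier's retaining plate by its yellow grip fully back, clear of the bays; then check the tread pads on the bench in the order red, yellow, blue, green (a colour may be missing): push the depth gauge's probe into each pad's groove until its base sits flat on the pad, hold it there a good second, and read the depth. Pads with a groove of 8 mm or more go flat into the carrier, one to a bay; shallower ones go into the red bin. Stand the gauge back in the middle of its stand, and at the very last slide the retaining plate fully home over the bays to its stop; leave the mug, the tape and the carton where they are.

Things in the scene. Friction and masses are not known exactly. Their poses are not given: they have to be found in the camera images.
- pad_red: Loose tread pad, may be absent: red backing 100 x 50 x 8 mm under a black rubber block 84 x 50 mm (red shows at both ends); 30 mm high, about 0.18 kg. A groove 18 mm wide runs along the middle of the top from end to end of the rubber; its depth (3 to 15 mm) must be gauged. Origin: centre of the underside; x along the groove, z up.
- pad_yellow: Loose tread pad, may be absent: yellow backing 100 x 50 x 8 mm under a black rubber block 84 x 50 mm (yellow shows at both ends); 30 mm high, about 0.18 kg. A groove 18 mm wide runs along the middle of the top from end to end of the rubber; its depth (3 to 15 mm) must be gauged. Origin: centre of the underside; x along the groove, z up.
- pad_blue: Loose tread pad, may be absent: blue backing 100 x 50 x 8 mm under a black rubber block 84 x 50 mm (blue shows at both ends); 30 mm high, about 0.18 kg. A groove 18 mm wide runs along the middle of the top from end to end of the rubber; its depth (3 to 15 mm) must be gauged. Origin: centre of the underside; x along the groove, z up.
- pad_green: Loose tread pad, may be absent: green backing 100 x 50 x 8 mm under a black rubber block 84 x 50 mm (green shows at both ends); 30 mm high, about 0.18 kg. A groove 18 mm wide runs along the middle of the top from end to end of the rubber; its depth (3 to 15 mm) must be gauged. Origin: centre of the underside; x along the groove, z up.
- gauge: Loose hand depth gauge, 0.22 kg: flat steel base 36 (x) x 64 (y) x 10 mm under an orange upright handle 24 (x) x 30 (y) mm, top 72 mm above the underside (a rod stands up to 24 mm higher). Grip it about 45 mm above the underside. Origin: centre of the underside, z up; lay y, the long side, across the groove. Starts upright on its stand, y along the stand's y.
- probe (a joint): Travel of the gauge's sprung probe, m: 0 = out 18 mm below the base, 0.018 = pushed in flush. With the base flat and the tip on the groove floor, depth = 0.018 minus this. The spring (4 N at 0, plus 0.2 N per mm) outweighs the gauge: push it down until the base meets the pad. A red flag on the white scales of the handle's +x and -x faces rises with it.
- probe_tip (a point): Lower end of the probe, a steel pin 8 mm in diameter, under the middle of the base.
- stand: Fixed gauge stand: two aluminium rails along x, tops 28 mm above the bench, each 60 x 30 mm, with a 26 mm gap between them (along y) in which the probe hangs. Origin: centre of the underside.
- stand_top (a point): Middle of the gap at the height of the rail tops: the gauge's origin belongs here.
- carrier: Fixed blue carrier: two open bays, each 100 (y) x 124 (x) mm, floor 4 mm and rims 16 mm above the bench, divider 4 mm. Origin: middle of both bays, underside; bay centres at x = 0, y = +53 and -53 mm; a pad lies flat, its length along x. Behind the bays (x 62 to 146 mm) a 38 mm high block carries the retaining plate.
- lock (a joint): Retaining plate of the carrier, m: 0 = drawn back, clear of the bays; 0.055 = end stop, covering the far half of both bays with its underside 40 mm above the bench (6 mm over a pad). Slides along the carrier's -x (towards the robot), stays where it is left, friction about 2.5 N.
- lock_grip (a point): Grip of the retaining plate: yellow block 22 (x) x 34 (y) mm, standing 45 to 77 mm above the bench; this point is on its axis 65 mm above the bench, and moves with the plate.
- bin: Fixed open red bin, 150 (x) x 196 (y) x 55 mm high, wall 4 mm, floor 4 mm. Origin: centre of the underside.
- mug: White mug, a bystander, 80 mm across and 90 mm high. Origin: centre of the underside.
- tape: Brown roll of tape lying flat, a bystander, 100 mm across and 45 mm high. Origin: centre of the underside.
- carton: Small red and white carton, a bystander, 70 x 110 x 60 mm. Origin: centre of the underside.
There are look-alikes about, which are no part of the job. Leave any purple or turquoise look-alike of the pad_red alone.

How it is judged:
By the outcome, as a careful person would: the job done as asked, in the order asked, and still so for the second after the job is handed in, with the robot touching nothing.
Of pad_red, pad_yellow, pad_blue, pad_green only 3 to 4 are there at a start; the rules pass over those that are not, and their reading is None.
At some moment in a run one of pad_red, pad_yellow, pad_blue, pad_green may be knocked a few centimetres aside while the robot is not near it.
It also fails if it takes over 208 s, if anything falls off the work surface, if the arm or the gripper's body presses on something with over 40 N, if the wrist force passes 120 N, or if a joint passes its speed limit or range.

## Working session

There is one attempt and no reset: what is moved stays moved. The work goes in short steps, Python scripts to look and compute and a tool call to move; the robot and the scene stay as the last step left them, time stands still between calls to the robot, and variables do not carry over. Pictures are saved under pics/ and viewed, at most 16 in all, crops included, and the job is handed in when it is done.

Besides the shell and the picture viewer there is one more tool, called after "Call:" as name(argument=value, ...), one argument or row to a line, values as JSON. step_arm: Moves the arm, as the interface text tells. Its arguments: {"type":"object","properties":{"increments":{"type":"array","items":{"type":"array"}},"fingers":{"type":"number"},"grip_force":{"type":"number"}},"required":["increments"]}

```bash
mkdir -p pics
cat > h.py <<'E'
import numpy as np, cv2, json
from plant import r
def snap(n,name):
    c=r.calibration(n); im,d=r.snapshot(n)
    cv2.imwrite(f'pics/{name}.png',im[:,:,::-1]); np.savez(f'pics/{name}.npz',im=im,d=d,R=c['R'],t=c['t'],f=192/np.tan(np.radians(c['fov_y']/2)),cx=c['cx'],cy=c['cy'])
    return im,d
def world(name):
    z=np.load(f'pics/{name}.npz'); d=z['d']; v,u=np.mgrid[:384,:512]
    P=np.stack([(u-z['cx'])/z['f']*d,(v-z['cy'])/z['f']*d,d],-1)
    W=(P-z['t'])@z['R']; W[d==0]=np.nan
    return z['im'],W
def st():
    s=r.get_state(); print({k:np.round(s[k],4) for k in('clock','tool_pos','eef_rot','contact_force','opening','q')})
E
python3 - <<'E'
from h import *
st()
for n in('side','top'):
    im,d=snap(n,n+'0'); c=r.calibration(n); print(n,c['fov_y'],np.round(-np.array(c['R']).T@c['t'],3))
    cv2.imwrite(f'pics/{n}0b.png',cv2.resize(im[:,:,::-1],(800,600),interpolation=cv2.INTER_CUBIC))
E
```

```text
{'clock': np.float64(0.0), 'tool_pos': array([0.2169, 0.5855, 0.2379]), 'eef_rot': array([ 1.764e-01,  9.843e-01, -9.000e-04, -1.000e-04]), 'contact_force': array([-0.0218,  0.6193,  0.2553]), 'opening': np.float64(1.0012), 'q': array([-1.1822,  0.69  , -0.1945,  1.5664,  0.1573,  0.9025, -0.2151])}
side 54.211953196877054 [ 0.004 -0.606  0.783]
top 51.24600053383003 [0.276 0.006 1.308]
```

View pics/top0b.png

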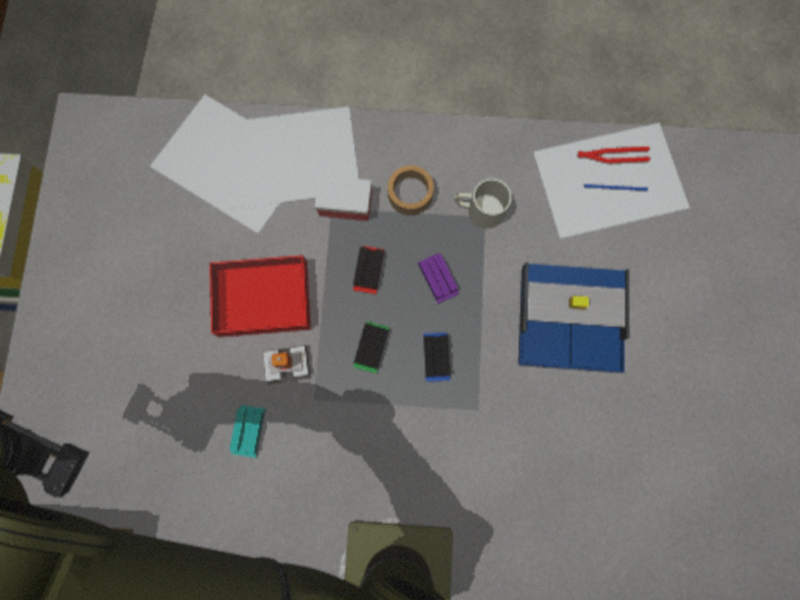

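View pics/side0b.png

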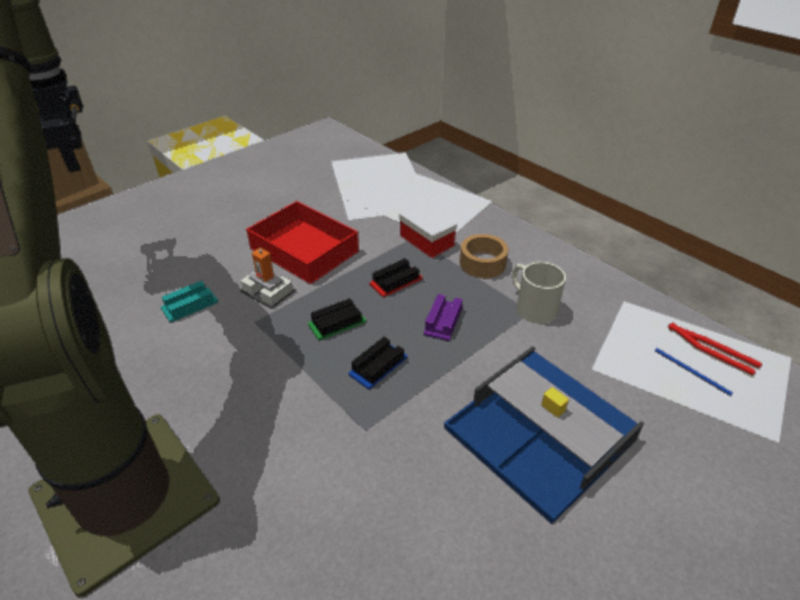

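The top view (800x600) shows the red pad at (368,270), blue at (437,357) and green at (372,347). There is no yellow pad. The purple pad (438,277) and turquoise pad (247,431) are decoys. The gauge is at (281,360) on its stand, the bin at (260,295), the carrier at (575,318) and the yellow grip at (580,302).

```bash
cat > m.py <<'E'
from h import *
def rect(W,m,label):
    m=cv2.morphologyEx(m.astype(np.uint8),cv2.MORPH_OPEN,np.ones((2,2)))
    p=W[m>0]; p=p[np.isfinite(p[:,0])]
    c,(a,b),t=cv2.minAreaRect((p[:,:2]*1000).astype(np.float32))
    if a<b: a,b,t=b,a,t+90
    t=(t+90)%180-90
    print(label,'c',np.round(c,1),'size',np.round((a,b),1),'long axis deg',round(t,1),'zmed',np.round(np.median(p[:,2]),4),len(p))
def win(u,v,s=30,scale=1.5625):
    m=np.zeros((384,512),bool); u=int(u/scale);v=int(v/scale); s=int(s/scale); m[v-s:v+s,u-s:u+s]=1; return m
E
python3 - <<'E'
from m import *
im,W=world('top0'); z=W[...,2]; hsv=cv2.cvtColor(im,cv2.COLOR_RGB2HSV)
for n,u,v in(('red',368,270),('blue',437,357),('green',372,347)):
    m=win(u,v,32); rect(W,m&(z>.024)&(z<.036),n+' rubber'); rect(W,m&(z>.005)&(z<.036),n+' all')
m=win(287,362,34); rect(W,m&(z>.02)&(z<.034),'stand'); rect(W,m&(z>.058)&(z<.08),'handle');rect(W,m&(z>.034)&(z<.045),'base')
rect(W,win(260,295,60)&(z>.047)&(z<.06),'bin rim')
m=win(575,318,64); rect(W,m&(z>.071),'grip'); rect(W,m&(z>.038)&(z<.05),'plate'); rect(W,m&(z>.01)&(z<.06),'carrier')
rect(W,win(410,190,35)&(z>.03),'tape');rect(W,win(343,200,32)&(z>.04),'carton');rect(W,win(487,200,35)&(z>.07),'mug')
st()
E
```

```text
red rubber c [615.4  98.1] size [82.2 48. ] long axis deg -6.2 zmed 0.0282 240
red all c [615.   97.3] size [96.6 49.6] long axis deg -6.7 zmed 0.0242 420
blue rubber c [436.6 -58.8] size [81.4 52.5] long axis deg 6.4 zmed 0.0286 251
blue all c [435.7 -58.3] size [98.1 53.6] long axis deg 6.5 zmed 0.0257 454
green rubber c [448.1  80.1] size [82.3 48.4] long axis deg -12.2 zmed 0.0282 324
green all c [447.7  79.5] size [100.2  49.8] long axis deg -11.7 zmed 0.0272 460
stand c [402.  255.5] size [87.7 58.2] long axis deg -78.7 zmed 0.028 202
handle c [396.1 238. ] size [4.3 2.1] long axis deg -18.9 zmed 0.0425 4
base c [399.9 251.1] size [63.7 35.4] long axis deg -79.0 zmed 0.0369 96
bin rim c [543.6 326.9] size [207.2 159.6] long axis deg -81.9 zmed 0.0453 259
grip c [ 558.3 -343.2] size [44.7 21.4] long axis deg -76.9 zmed 0.0751 71
plate c [ 574.2 -345.6] size [233.7 151.9] long axis deg 89.0 zmed 0.0445 1674
carrier c [ 538.7 -344.1] size [236.3 221.8] long axis deg 89.2 zmed 0.0428 2599
tape c [794.2  16.1] size [101.3  96.8] long axis deg -84.6 zmed 0.0424 348
carton c [774.3 161. ] size [109.9  92. ] long axis deg 87.6 zmed 0.0607 753
mug c [ 767.2 -152.2] size [123.1  80.1] long axis deg -73.3 zmed 0.0769 203
{'clock': np.float64(0.1), 'tool_pos': array([0.217 , 0.5855, 0.238 ]), 'eef_rot': array([ 1.764e-01,  9.843e-01, -8.000e-04, -1.000e-04]), 'contact_force': array([-0.1375, -0.6074, -0.4457]), 'opening': np.float64(1.0035), 'q': array([-1.1822,  0.6899, -0.1945,  1.5662,  0.1573,  0.9025, -0.2151])}
```

Call:
step_arm(
  increments=[
    [[2.3,-3.4,0],[0,0,2]],
    [[2.3,-3.4,0],[0,0,2]],
    [[2.3,-3.4,0],[0,0,2]],
    [[2.3,-3.4,0],[0,0,2]],
    [[2.3,-3.4,0],[0,0,2]],
    [[2.3,-3.4,0],[0,0,2]],
    [[2.3,-3.4,0],[0,0,2]],
    [[2.3,-3.4,0],[0,0,2]],
    [[2.3,-3.4,0],[0,0,2]],
    [[2.3,-3.4,0],[0,0,2]],
  ],
)

```text
clock: 1.1
tool_pos: [0.4477, 0.2444, 0.2385]
eef_rot: [0.002, 1.0, -0.0, -0.0]
contact_force: [1.0, -0.5, 0.9]
opening: 1.001
finger_force: 0.0
```

Call:
step_arm(
  increments=[
    [[1,-4.2,0],[0,0,0]],
    [[1,-4.2,0],[0,0,0]],
    [[1,-4.2,0],[0,0,0]],
    [[1,-4.2,0],[0,0,0]],
    [[1,-4.2,0],[0,0,0]],
    [[1,-4.2,0],[0,0,0]],
    [[1,-4.2,0],[0,0,0]],
    [[1,-4.2,0],[0,0,0]],
    [[1,-4.2,0],[0,0,0]],
    [[1,-4.2,0],[0,0,0]],
  ],
)

```text
clock: 2.1
tool_pos: [0.5469, -0.1757, 0.2385]
eef_rot: [0.003, 1.0, 0.0, -0.0]
contact_force: [0.3, -0.2, -0.2]
opening: 1.002
finger_force: 0.0
```

Call:
step_arm(
  increments=[
    [[0,-4.2,0],[0,0,0]],
    [[0,-4.2,0],[0,0,0]],
    [[0,-4.2,0],[0,0,0]],
    [[0,-4.2,0],[0,0,0]],
    [[0,0,0],[0,0,0]],
    [[0,0,0],[0,0,0]],
    [[0,0,0],[0,0,0]],
    [[0,0,0],[0,0,0]],
    [[0,0,0],[0,0,0]],
    [[0,0,0],[0,0,0]],
  ],
)

```text
clock: 3.1
tool_pos: [0.5474, -0.341, 0.2389]
eef_rot: [0.002, 1.0, 0.0, 0.0]
contact_force: [0.1, -0.3, 0.4]
opening: 0.998
finger_force: 0.0
```

Run:
```python
from m import *
st(); im,d=snap('wrist','w1'); im,W=world('w1'); z=W[...,2]
c=r.calibration('wrist'); print(c['fov_y'],-np.array(c['R']).T@c['t'],np.round(c['R'],2))
m=np.ones_like(z,bool); inb=(W[...,0]>.4)&(W[...,0]<.75)
rect(W,inb&(z>.07)&(z<.085),'grip');rect(W,inb&(z>.04)&(z<.05),'plate')
rect(W,inb&(z>.012)&(z<.02),'rims')
```

```text
{'clock': np.float64(3.1), 'tool_pos': array([ 0.5474, -0.341 ,  0.2389]), 'eef_rot': array([2.1e-03, 1.0e+00, 1.0e-04, 0.0e+00]), 'contact_force': array([ 0.0613, -0.3077,  0.3951]), 'opening': np.float64(0.9983), 'q': array([ 0.6964,  0.7353, -0.3984,  1.4934,  0.319 ,  0.9775,  1.7777])}
69.15934101918657 [ 0.47133002 -0.34069088  0.38482492] [[ 0.01  1.   -0.  ]
 [ 0.96 -0.    0.29]
 [ 0.29 -0.   -0.96]]
grip c [ 637.4 -251.6] size [259.1  59. ] long axis deg 44.7 zmed 0.0766 584
plate c [ 583.5 -330.4] size [245.4 168.5] long axis deg 89.1 zmed 0.0448 10262
rims c [ 544.8 -223.1] size [422.3 261.6] long axis deg -85.2 zmed 0.0161 3052
```

View pics/w1.png

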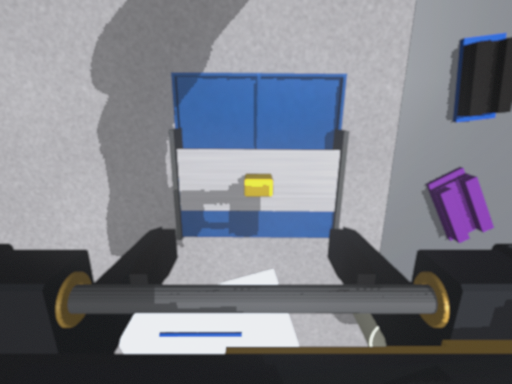

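The wrist view shows the yellow grip at (258,187), the bay front rim at row 75, the divider at column 258 and the back of the block at row 237. I'll refine these by colour.

Run:
```python
from m import *
im,W=world('w1'); z=W[...,2]; h=cv2.cvtColor(im,cv2.COLOR_RGB2HSV)
y=(h[...,0]>20)&(h[...,0]<35)&(h[...,1]>150)&(np.arange(384)[:,None]<240)
rect(W,y&(z>.07),'grip')
b=(h[...,0]>100)&(h[...,0]<125)&(h[...,1]>120); box=np.zeros_like(b); box[60:245,165:352]=1
rect(W,b&box,'carrier blue'); rect(W,b&box&(z>.012)&(z<.02),'rims'); rect(W,b&box&(z>.03)&(z<.045),'block')
rect(W,b&box&(z<.009),'floor')
rect(W,box&~b&~y&(z>.041)&(z<.05)&(h[...,2]>110),'plate')
```

```text
grip c [ 565.7 -332.8] size [31.4 30.3] long axis deg -0.3 zmed 0.0767 467
carrier blue c [ 547.7 -332.5] size [228. 214.] long axis deg -0.7 zmed 0.0042 15405
rims c [ 479.6 -331.7] size [214.   91.8] long axis deg 89.3 zmed 0.0152 926
block c [ 624.4 -333.5] size [193.4 121. ] long axis deg -63.3 zmed 0.0378 3376
floor c [ 480.7 -332.3] size [208.6  90.3] long axis deg 89.5 zmed 0.0038 10941
plate c [ 573.2 -324.2] size [232.6 146. ] long axis deg 89.5 zmed 0.0448 9393
```

Run:
```python
from m import *
for n in('top0','w1','side0'):
    z=np.load(f'pics/{n}.npz'); print(n,z['f'],z['cx'],z['cy'])
    def px(X): 
        c=z['R']@X+z['t']; return np.round((z['f']*c[0]/c[2]+z['cx'],z['f']*c[1]/c[2]+z['cy']),1)
    print(px([.5474,-.341,.2389]),px([.0,.0,.0]),px([.563,-.343,.077]),px([.563,-.333,.077]))
im,W=world('side0');h=cv2.cvtColor(im,cv2.COLOR_RGB2HSV)
y=(h[...,0]>20)&(h[...,0]<35)&(h[...,1]>150)
m=np.zeros_like(y);m[230:280,330:380]=1
rect(W,y&m&(W[...,2]>.0735),'grip side'); 
v,u=np.nonzero(y&m);print(u.min(),u.max(),v.min(),v.max())
im,W=world('w1');h=cv2.cvtColor(im,cv2.COLOR_RGB2HSV);y=(h[...,0]>20)&(h[...,0]<35)&(h[...,1]>150);y[240:]=0
v,u=np.nonzero(y);print(u.min(),u.max(),v.min(),v.max()); print(W[185,240:276:4].round(3).tolist())
im,W=world('top0');h=cv2.cvtColor(im,cv2.COLOR_RGB2HSV);y=(h[...,0]>20)&(h[...,0]<35)&(h[...,1]>150);y[:,:300]=0
v,u=np.nonzero(y);print(u.min(),u.max(),v.min(),v.max()); print(W[190:198:2,364:380:2].round(3).tolist())
```

```text
top0 400.32242852344973 255.36318237968408 192.11189427309745
[390.2 184.7] [254.1 370.5] [374.1 191.6] [370.9 191.4]
w1 278.53122776925443 252.10484703601244 191.83294717764403
[251.8 243.4] [ 662.4 -493.4] [250.3 189.7] [258.9 189.6]
side0 375.104408585705 252.37093900849854 188.3191621933663
[366.9 207.9] [ 79.  317.1] [358.5 254.4] [355.  251.9]
grip side c [ 560.  -338.8] size [28.4 19.9] long axis deg 86.2 zmed 0.0763 94
347 362 248 265
245 271 178 195
[[0.566, -0.356, 0.045], [0.558, -0.35, 0.075], [0.558, -0.346, 0.075], [0.557, -0.341, 0.077], [0.557, -0.336, 0.077], [0.558, -0.332, 0.076], [0.557, -0.327, 0.077], [0.557, -0.323, 0.077], [0.557, -0.318, 0.077]]
365 376 190 196
[[[0.573, -0.319, 0.047], [0.568, -0.319, 0.073], [0.567, -0.323, 0.078], [0.568, -0.33, 0.076], [0.568, -0.336, 0.077], [0.569, -0.343, 0.075], [0.569, -0.349, 0.075], [0.577, -0.366, 0.042]], [[0.566, -0.318, 0.051], [0.561, -0.318, 0.073], [0.56, -0.323, 0.081], [0.561, -0.33, 0.076], [0.561, -0.336, 0.078], [0.562, -0.343, 0.074], [0.563, -0.349, 0.075], [0.57, -0.365, 0.044]], [[0.558, -0.317, 0.057], [0.554, -0.318, 0.076], [0.555, -0.325, 0.072], [0.555, -0.33, 0.077], [0.555, -0.336, 0.079], [0.555, -0.342, 0.079], [0.556, -0.349, 0.076], [0.564, -0.365, 0.043]], [[0.553, -0.318, 0.052], [0.549, -0.319, 0.071], [0.55, -0.326, 0.069], [0.548, -0.33, 0.077], [0.549, -0.337, 0.073], [0.55, -0.344, 0.072], [0.549, -0.349, 0.077], [0.557, -0.365, 0.043]]]
```

Call:
step_arm(
  increments=[
    [[0.7,0.4,-4],[0,0,0]],
    [[0.7,0.4,-4],[0,0,0]],
    [[0,0,-4],[0,0,0]],
    [[0,0,-3],[0,0,0]],
    [[0,0,-2],[0,0,0]],
    [[0,0,-1.3],[0,0,0]],
    [[0,0,-0.5],[0,0,0]],
    [[0,0,0],[0,0,0]],
    [[0,0,0],[0,0,0]],
    [[0,0,0],[0,0,0]],
  ],
)

```text
clock: 4.15
tool_pos: [0.5619, -0.3343, 0.0521]
eef_rot: [0.003, 1.0, -0.0, 0.001]
contact_force: [0.5, 0.8, 0.5]
opening: 0.996
finger_force: 0.0
```

Call:
step_arm(
  increments=[
    [[0,0,0],[0,0,0]],
    [[0,0,0],[0,0,0]],
    [[0,0,0],[0,0,0]],
    [[0,0,0],[0,0,0]],
    [[0,0,0],[0,0,0]],
    [[0,0,0],[0,0,0]],
    [[0,0,0],[0,0,0]],
    [[0,0,0],[0,0,0]],
    [[0,0,0],[0,0,0]],
    [[0,0,0],[0,0,0]],
  ],
  fingers=0.2,
  grip_force=20,
)

```text
clock: 5.15
tool_pos: [0.5611, -0.334, 0.0507]
eef_rot: [0.003, 1.0, -0.0, -0.0]
contact_force: [0.3, 0.2, 0.1]
opening: 0.382
finger_force: 20.0
```

Call:
step_arm(
  increments=[
    [[0.4,0,0],[0,0,0]],
    [[0.4,0,0],[0,0,0]],
    [[0.4,0,0],[0,0,0]],
    [[0.4,0,0],[0,0,0]],
    [[0.4,0,0],[0,0,0]],
    [[0.4,0,0],[0,0,0]],
    [[0.4,0,0],[0,0,0]],
    [[0.2,0,0],[0,0,0]],
    [[0,0,0],[0,0,0]],
    [[0,0,0],[0,0,0]],
  ],
)

```text
clock: 6.15
tool_pos: [0.5918, -0.3344, 0.0507]
eef_rot: [0.003, 1.0, -0.0, 0.001]
contact_force: [0.6, -2.4, -1.1]
opening: 0.384
finger_force: 20.0
```

Call:
step_arm(
  increments=[
    [[0.2,0,0],[0,0,0]],
    [[0.2,0,0],[0,0,0]],
    [[0.2,0,0],[0,0,0]],
    [[0.2,0,0],[0,0,0]],
    [[0.1,0,0],[0,0,0]],
    [[0.1,0,0],[0,0,0]],
    [[0,0,0],[0,0,0]],
    [[0,0,0],[0,0,0]],
    [[0,0,0],[0,0,0]],
    [[0,0,0],[0,0,0]],
  ],
)

```text
clock: 7.15
tool_pos: [0.6012, -0.3345, 0.0507]
eef_rot: [0.003, 1.0, -0.0, 0.0]
contact_force: [-1.9, -4.9, 0.1]
opening: 0.385
finger_force: 20.0
```

Call:
step_arm(
  increments=[
    [[0.1,0,0],[0,0,0]],
    [[0.1,0,0],[0,0,0]],
    [[0.1,0,0],[0,0,0]],
    [[0,0,0],[0,0,0]],
    [[0,0,0],[0,0,0]],
    [[0,0,0],[0,0,0]],
    [[0,0,0],[0,0,0]],
    [[0,0,0],[0,0,0]],
    [[0,0,0],[0,0,0]],
    [[0,0,0],[0,0,0]],
  ],
)

```text
clock: 8.15
tool_pos: [0.6035, -0.3345, 0.0507]
eef_rot: [0.003, 1.0, -0.0, -0.001]
contact_force: [-3.1, -3.7, 0.8]
opening: 0.383
finger_force: 20.0
```

Call:
step_arm(
  increments=[
    [[0.1,-0.01,0],[0,0,0]],
    [[0.1,-0.01,0],[0,0,0]],
    [[0.1,-0.01,0],[0,0,0]],
    [[0.1,0,0],[0,0,0]],
    [[0.1,0,0],[0,0,0]],
    [[0,0,0],[0,0,0]],
    [[0,0,0],[0,0,0]],
    [[0,0,0],[0,0,0]],
    [[0,0,0],[0,0,0]],
    [[0,0,0],[0,0,0]],
  ],
)

```text
clock: 9.15
tool_pos: [0.6036, -0.3345, 0.0506]
eef_rot: [0.003, 1.0, 0.0, -0.006]
contact_force: [-13.9, -1.7, 10.6]
opening: 0.384
finger_force: 20.0
```

Run:
```python
from m import *
im,d=snap('side','s1'); st(); cv2.imwrite('pics/s1b.png',cv2.resize(im[210:350,270:430,::-1],(800,700))[:600])
```

```text
{'clock': np.float64(9.2), 'tool_pos': array([ 0.6036, -0.3345,  0.0507]), 'eef_rot': array([ 3.4e-03,  1.0e+00,  2.0e-04, -5.7e-03]), 'contact_force': array([-12.6427,  -1.4709,  10.4195]), 'opening': np.float64(0.3842), 'q': array([ 0.5929,  1.0239, -0.3163,  1.4491,  0.4091,  0.7453,  1.677 ])}
```

View pics/s1b.png

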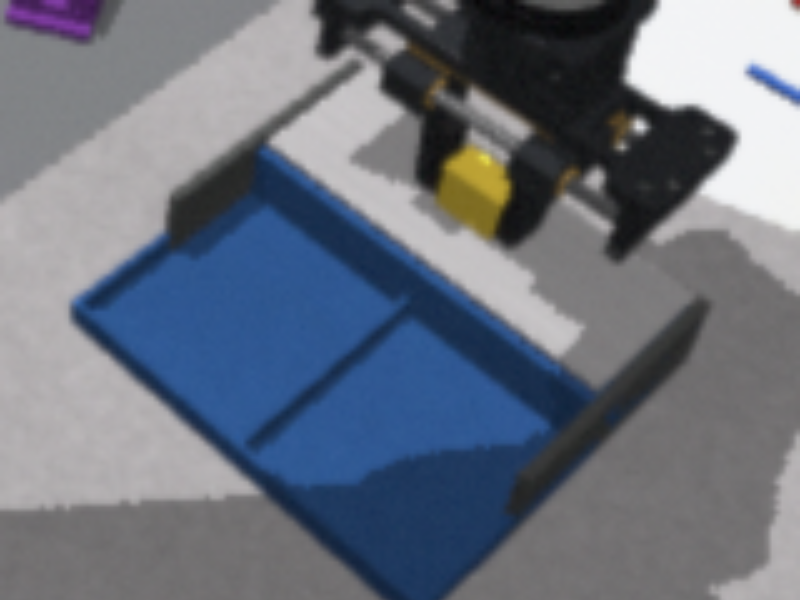

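The plate is at its back stop. Its edge is level with the bays' back wall and it resists with 14 N.

Call:
step_arm(
  increments=[
    [[-0.3,0,0],[0,0,0]],
    [[-0.2,0,0],[0,0,0]],
    [[0,0,0],[0,0,0]],
    [[0,0,0],[0,0,0]],
    [[0,0,1],[0,0,0]],
    [[0,0,3],[0,0,0]],
    [[0,0,4],[0,0,0]],
    [[0,0,4],[0,0,0]],
    [[0,0,4],[0,0,0]],
    [[0,0,3],[0,0,0]],
  ],
  fingers=1,
)

```text
clock: 10.2
tool_pos: [0.6053, -0.3341, 0.2447]
eef_rot: [0.003, 1.0, -0.001, 0.002]
contact_force: [0.8, -0.8, -0.0]
opening: 1.003
finger_force: 0.0
```

Call:
step_arm(
  increments=[
    [[-1.5,4,0],[0,0,0]],
    [[-1.5,4,0],[0,0,0]],
    [[-1.5,4,0],[0,0,0]],
    [[-1.5,4,0],[0,0,0]],
    [[-1.5,4,0],[0,0,0]],
    [[-1.5,4,0],[0,0,0]],
    [[-1.5,4,0],[0,0,0]],
    [[-1.5,4,0],[0,0,0]],
    [[-1.5,4,0],[0,0,0]],
    [[0,0,0],[0,0,0]],
  ],
)

```text
clock: 11.2
tool_pos: [0.4676, 0.0326, 0.242]
eef_rot: [-0.003, 1.0, 0.002, 0.001]
contact_force: [1.0, -0.9, 0.1]
opening: 0.997
finger_force: 0.0
```

Run:
```python
from m import *
snap('wrist','w2'); st()
```

```text
{'clock': np.float64(11.25), 'tool_pos': array([0.4687, 0.0292, 0.2418]), 'eef_rot': array([-7.e-04,  1.e+00,  7.e-04,  7.e-04]), 'contact_force': array([ 0.3641, -0.8323, -0.1258]), 'opening': np.float64(1.0024), 'q': array([ 0.0963,  0.5031, -0.3865,  2.0098,  0.2916,  0.6797,  1.0969])}
```

Call:
step_arm(
  increments=[
    [[-0.7,2.3,0],[0,0,1.1]],
    [[-0.7,2.3,0],[0,0,1.1]],
    [[-0.7,2.3,0],[0,0,1.1]],
    [[-0.7,2.3,0],[0,0,1.1]],
    [[-0.7,2.3,0],[0,0,1.1]],
    [[-0.7,2.3,0],[0,0,1.1]],
    [[-0.7,2.3,0],[0,0,1.1]],
    [[-0.7,2.3,0],[0,0,1.1]],
    [[-0.7,2.3,0],[0,0,1.1]],
    [[-0.6,1.8,0],[0,0,1.1]],
  ],
)

```text
clock: 12.25
tool_pos: [0.401, 0.2516, 0.2412]
eef_rot: [-0.093, 0.996, 0.0, 0.001]
contact_force: [0.5, -0.8, 0.0]
opening: 0.998
finger_force: 0.0
```

Call:
step_arm(
  increments=[
    [[0,0,0],[0,0,0]],
    [[0,0,0],[0,0,0]],
    [[0,0,0],[0,0,0]],
    [[0,0,0],[0,0,0]],
    [[0,0,0],[0,0,0]],
    [[0,0,0],[0,0,0]],
    [[0,0,0],[0,0,0]],
    [[0,0,0],[0,0,0]],
    [[0,0,0],[0,0,0]],
    [[0,0,0],[0,0,0]],
  ],
)

```text
clock: 13.25
tool_pos: [0.4001, 0.2508, 0.2407]
eef_rot: [-0.093, 0.996, 0.0, -0.0]
contact_force: [-0.4, 0.6, 0.1]
opening: 1.0
finger_force: 0.0
```

Run:
```python
from m import *
snap('wrist','w3'); st()
a=np.hstack([cv2.imread('pics/w2.png'),cv2.imread('pics/w3.png')]);cv2.imwrite('pics/w23.png',cv2.resize(a,(800,300),interpolation=cv2.INTER_AREA))
```

```text
{'clock': np.float64(13.3), 'tool_pos': array([0.4001, 0.2508, 0.2407]), 'eef_rot': array([-0.093 ,  0.9957,  0.    , -0.    ]), 'contact_force': array([ 0.3125,  0.2472, -0.0638]), 'opening': np.float64(0.9966), 'q': array([-0.3846,  0.5117, -0.4142,  2.002 ,  0.3149,  0.6894,  0.7602])}
```

View pics/w23.png

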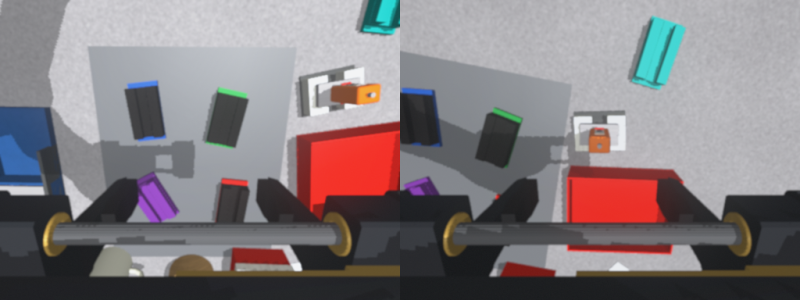

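The right panel shows the gauge's orange handle at (598,140) with the stand under it. The left panel shows blue at (145,110), green at (227,117) and red at (232,200).

```bash
cat >> m.py <<'E'
def hsv(im): return cv2.cvtColor(im,cv2.COLOR_RGB2HSV)
def pad(name,cxy,rad=.06,lo=.015,hi=.036):
    im,W=world(name); z=W[...,2]; s=hsv(im); n=np.hypot(W[...,0]-cxy[0],W[...,1]-cxy[1])<rad
    dark=n&(z>lo)&(z<hi)&(s[...,2]<75)
    p=W[n&(z>.004)&(z<.036)&((s[...,2]<75)|(s[...,1]>130))]
    c,(a,b),t=cv2.minAreaRect((p[:,:2]*1000).astype(np.float32))
    if a<b: a,b,t=b,a,t+90
    t=(t+90)%180-90; th=np.radians(t)
    q=W[n&(z>.008)&(z<.036)]; e=(q[:,:2]-np.array(c)/1000)@np.array([[np.cos(th),-np.sin(th)],[np.sin(th),np.cos(th)]])
    k=np.abs(e[:,0])<.034; h,ed=[],np.arange(-26,27,2)
    prof=[round(1000*float(np.median(q[k&(e[:,1]*1000>=x)&(e[:,1]*1000<x+2),2])),1) if (k&(e[:,1]*1000>=x)&(e[:,1]*1000<x+2)).sum()>4 else 0 for x in ed]
    print(name,'c',np.round(c,1),'size',np.round((a,b),1),'deg',round(t,1),'\n prof',dict(zip(ed.tolist(),prof)))
E
python3 - <<'E'
from m import *
im,W=world('w3'); z=W[...,2]; s=hsv(im)
print('hsv handle',s[170:190:4,253],W[170:190:4,253].round(3).tolist())
near=np.hypot(W[...,0]-.40,W[...,1]-.252)<.07
rect(W,near&(z>.069)&(z<.076)&(s[...,0]<20)&(s[...,1]>150),'handle top')
rect(W,near&(z>.083),'rod')
rect(W,near&(z>.034)&(z<.042)&(s[...,1]<60),'base'); rect(W,near&(z>.022)&(z<.032)&(s[...,1]<60),'stand')
pad('w2',(.436,-.058)); pad('w2',(.447,.08)); pad('w3',(.447,.08))
E
```

```text
hsv handle [[ 13  20 151]
 [ 10 162 173]
 [ 11 175 204]
 [ 10 170 195]
 [  2  33 149]] [[0.392, 0.251, 0.081], [0.393, 0.251, 0.097], [0.396, 0.251, 0.1], [0.4, 0.252, 0.101], [0.404, 0.253, 0.105]]
handle top c [0. 0.] size [0. 0.] long axis deg 0.0 zmed nan 0
rod c [541.  223.9] size [446.6 333.3] long axis deg -68.5 zmed 0.3255 51749
base c [405.5 257.3] size [65.3 38.8] long axis deg -79.4 zmed 0.0377 788
stand c [408.5 259.4] size [91.8 69.4] long axis deg -77.1 zmed 0.0277 1104
w2 c [439.5 -52.4] size [98.8 49.9] deg 6.6 
 prof {-26: 29.4, -24: 29.8, -22: 30.0, -20: 29.5, -18: 29.9, -16: 29.8, -14: 30.0, -12: 29.9, -10: 21.9, -8: 16.7, -6: 16.6, -4: 16.9, -2: 16.9, 0: 17.0, 2: 16.8, 4: 16.8, 6: 0, 8: 29.4, 10: 29.7, 12: 29.8, 14: 29.7, 16: 29.7, 18: 29.8, 20: 29.9, 22: 29.6, 24: 21.2, 26: 0}
w2 c [451.1  82.7] size [96.9 47.9] deg -12.1 
 prof {-26: 0, -24: 27.5, -22: 29.6, -20: 29.8, -18: 29.7, -16: 29.8, -14: 29.7, -12: 29.9, -10: 29.8, -8: 26.2, -6: 25.8, -4: 25.7, -2: 25.6, 0: 25.6, 2: 25.6, 4: 25.8, 6: 25.8, 8: 25.8, 10: 28.9, 12: 29.9, 14: 29.7, 16: 29.8, 18: 29.8, 20: 29.7, 22: 29.7, 24: 29.7, 26: 29.0}
w3 c [450.   84.7] size [98.2 50.6] deg -11.8 
 prof {-26: 29.5, -24: 29.8, -22: 29.6, -20: 30.0, -18: 29.6, -16: 29.8, -14: 29.8, -12: 29.6, -10: 26.5, -8: 25.8, -6: 25.7, -4: 26.0, -2: 25.7, 0: 25.8, 2: 25.9, 4: 25.9, 6: 26.0, 8: 29.5, 10: 29.8, 12: 29.9, 14: 29.7, 16: 29.9, 18: 29.9, 20: 29.8, 22: 29.8, 24: 20.2, 26: 0}
  return _methods._mean(a, axis=axis, dtype=dtype,
  ret = ret.dtype.type(ret / rcount)
```

Run:
```python
from m import *
im,W=world('w3'); z=W[...,2]; s=hsv(im)
near=np.hypot(W[...,0]-.40,W[...,1]-.252)<.07
o=near&(s[...,0]<20)&(s[...,1]>120); rect(W,o&(z>.096)&(z<.105),'handle top')
rect(W,near&(z>.036)&(z<.0395)&(s[...,1]<60),'base'); rect(W,near&(z>.026)&(z<.030)&(s[...,1]<60),'stand')
p=W[near&(z>.034)&(z<.04)];  # base extent along its y dir 101deg
for lo,hi,l in((.036,.0395,'base'),(.026,.0295,'stand')):
    p=W[near&(z>lo)&(z<hi)&(s[...,1]<60)][:,:2]-[.40,.252]; a=np.radians(100.5); 
    print(l,np.percentile(p@[np.cos(a),np.sin(a)],[1,99]).round(4),np.percentile(p@[np.sin(a),-np.cos(a)],[1,99]).round(4))
v,u=np.nonzero(o);cv2.imwrite('pics/g.png',cv2.resize(im[120:200,195:320,::-1],(800,512),interpolation=cv2.INTER_CUBIC))
```

```text
handle top c [418.9 259.4] size [54.1 33.5] long axis deg 11.2 zmed 0.0997 501
base c [405.5 257.3] size [65.3 38.8] long axis deg -79.4 zmed 0.0377 752
stand c [409.  259.7] size [91.7 68.7] long axis deg -77.4 zmed 0.0277 1054
base [-0.0294  0.0341] [-0.0139  0.0216]
stand [-0.0386  0.047 ] [-0.0253  0.0341]
```

View pics/g.png

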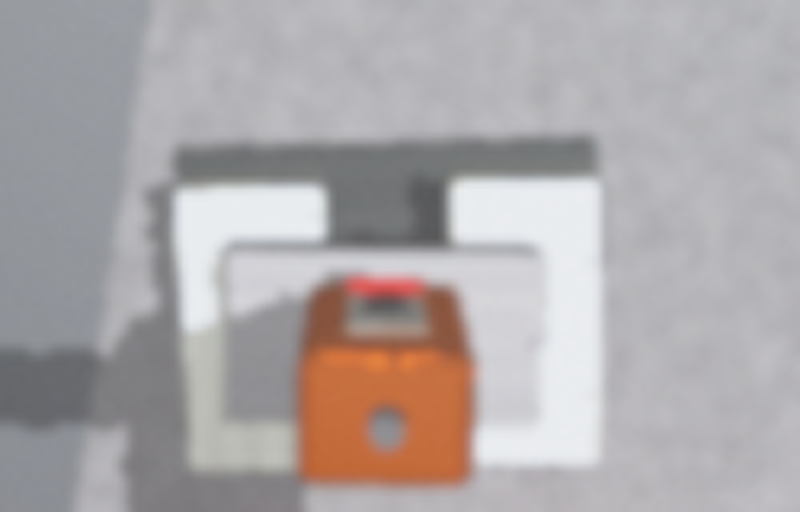

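Call:
step_arm(
  increments=[
    [[0.2,0.2,-4],[0,0,0]],
    [[0.2,0.1,-4],[0,0,0]],
    [[0,0,-4],[0,0,0]],
    [[0,0,-3],[0,0,0]],
    [[0,0,-2],[0,0,0]],
    [[0,0,-1],[0,0,0]],
    [[0,0,-0.2],[0,0,0]],
    [[0,0,0],[0,0,0]],
    [[0,0,0],[0,0,0]],
    [[0,0,0],[0,0,0]],
  ],
)

```text
clock: 14.3
tool_pos: [0.4047, 0.2541, 0.0597]
eef_rot: [-0.093, 0.996, 0.001, 0.001]
contact_force: [-0.8, 0.4, 0.4]
opening: 1.0
finger_force: 0.0
```

Call:
step_arm(
  increments=[
    [[0,0,0],[0,0,0]],
    [[0,0,0],[0,0,0]],
    [[0,0,0],[0,0,0]],
    [[0,0,0],[0,0,0]],
    [[0,0,0],[0,0,0]],
    [[0,0,0],[0,0,0]],
    [[0,0,0],[0,0,0]],
    [[0,0,0],[0,0,0]],
    [[0,0,0],[0,0,0]],
    [[0,0,0],[0,0,0]],
  ],
  fingers=0.1,
  grip_force=35,
)

```text
clock: 15.3
tool_pos: [0.4041, 0.2539, 0.0587]
eef_rot: [-0.093, 0.996, 0.0, -0.0]
contact_force: [0.5, 0.1, -1.0]
opening: 0.337
finger_force: 34.9
```

Run:
```python
from m import *
st()
im,W=world('top0'); pad('top0',(.436,-.055)); pad('top0',(.449,.083)); pad('top0',(.618,.102)); pad('w2',(.618,.102))
```

```text
{'clock': np.float64(15.3), 'tool_pos': array([0.4041, 0.2539, 0.0587]), 'eef_rot': array([-9.310e-02,  9.957e-01,  1.000e-04, -0.000e+00]), 'contact_force': array([ 0.4542,  0.1217, -0.9927]), 'opening': np.float64(0.3374), 'q': array([-0.5703,  0.8347, -0.142 ,  2.1353,  0.54  ,  0.205 ,  0.5605])}
top0 c [439.8 -56.8] size [97.6 55.7] deg 6.2 
 prof {-26: 0, -24: 0, -22: 29.7, -20: 31.2, -18: 30.0, -16: 31.5, -14: 30.9, -12: 29.1, -10: 29.2, -8: 27.7, -6: 17.6, -4: 16.8, -2: 16.0, 0: 16.3, 2: 17.4, 4: 15.2, 6: 15.6, 8: 16.2, 10: 17.5, 12: 27.7, 14: 29.5, 16: 30.9, 18: 30.1, 20: 29.5, 22: 29.2, 24: 28.3, 26: 28.4}
top0 c [449.4  82.2] size [94.5 51.4] deg -10.5 
 prof {-26: 28.5, -24: 29.0, -22: 30.1, -20: 30.1, -18: 28.7, -16: 29.4, -14: 30.0, -12: 29.1, -10: 27.8, -8: 26.9, -6: 26.6, -4: 23.9, -2: 26.4, 0: 24.8, 2: 25.0, 4: 26.3, 6: 25.7, 8: 26.8, 10: 29.2, 12: 29.6, 14: 30.6, 16: 30.0, 18: 29.2, 20: 28.4, 22: 30.1, 24: 30.7, 26: 0}
top0 c [617.5 100.4] size [98.3 50.3] deg -5.9 
 prof {-26: 22.5, -24: 30.2, -22: 29.7, -20: 29.9, -18: 28.8, -16: 29.5, -14: 29.7, -12: 29.0, -10: 0, -8: 15.6, -6: 15.3, -4: 16.4, -2: 15.1, 0: 16.6, 2: 15.2, 4: 16.8, 6: 16.6, 8: 22.3, 10: 30.0, 12: 27.8, 14: 28.8, 16: 28.8, 18: 29.7, 20: 28.2, 22: 30.1, 24: 29.0, 26: 0}
w2 c [611.9 102. ] size [89.5 48.8] deg -6.0 
 prof {-26: 20.3, -24: 29.3, -22: 29.6, -20: 29.7, -18: 29.8, -16: 29.8, -14: 29.7, -12: 29.6, -10: 29.7, -8: 0, -6: 15.9, -4: 15.7, -2: 15.8, 0: 15.7, 2: 15.8, 4: 15.7, 6: 15.7, 8: 18.7, 10: 29.1, 12: 29.5, 14: 29.6, 16: 29.6, 18: 29.8, 20: 29.9, 22: 29.8, 24: 29.5, 26: 0}
```

Red reads about 14 mm, blue 13 and green 4 in the depth images. The gauge readings will confirm. Next is red with the gauge.

Call:
step_arm(
  increments=[
    [[0,0,1],[0,0,0]],
    [[0,0,3],[0,0,0]],
    [[0,0,4],[0,0,0]],
    [[0,0,4],[0,0,0]],
    [[1.5,-1,2],[0,0,0]],
    [[3,-2.2,0],[0,0,-2.1]],
    [[3,-2.2,0],[0,0,-2.1]],
    [[3,-2.2,0],[0,0,-2.1]],
    [[3,-2.2,0],[0,0,-2.1]],
    [[3,-2.2,0],[0,0,-2.1]],
  ],
)

```text
clock: 16.3
tool_pos: [0.5695, 0.1321, 0.1992]
eef_rot: [-0.001, 1.0, -0.0, -0.001]
contact_force: [0.3, 0.1, -3.2]
opening: 0.339
finger_force: 34.9
```

Call:
step_arm(
  increments=[
    [[3,-2.2,0],[0,0,-2.1]],
    [[1.8,-1.1,0],[0,0,-2.1]],
    [[0,0,-3],[0,0,-2]],
    [[0,0,-3],[0,0,0]],
    [[0,0,-3],[0,0,0]],
    [[0,0,-1.5],[0,0,0]],
    [[0,0,-0.5],[0,0,0]],
    [[0,0,0],[0,0,0]],
    [[0,0,0],[0,0,0]],
    [[0,0,0],[0,0,0]],
  ],
)

```text
clock: 17.3
tool_pos: [0.618, 0.1011, 0.0902]
eef_rot: [0.053, 0.999, 0.0, 0.001]
contact_force: [-0.1, -0.0, -1.9]
opening: 0.34
finger_force: 35.0
```

Run:
```python
from m import *
im,_=snap('wrist','w4'); im2,_=snap('side','s4'); st()
pad('w4',(.618,.102))
a=np.hstack([im[100:340,120:400],cv2.resize(im2[130:220,200:305],(280,240))]);cv2.imwrite('pics/c4.png',cv2.resize(a[:,:,::-1],(800,343)))
```

```text
{'clock': np.float64(17.4), 'tool_pos': array([0.6178, 0.101 , 0.0899]), 'eef_rot': array([5.260e-02, 9.986e-01, 3.000e-04, 9.000e-04]), 'contact_force': array([-0.3054, -0.2849, -1.6795]), 'opening': np.float64(0.3342), 'q': array([-0.0746,  0.8942, -0.2939,  1.6713,  0.392 ,  0.6329,  0.8823])}
w4 c [591.8 104.3] size [48.5 45.5] deg 83.8 
 prof {-26: 0, -24: 15.9, -22: 16.1, -20: 16.9, -18: 29.5, -16: 29.3, -14: 29.4, -12: 29.2, -10: 29.4, -8: 29.2, -6: 29.6, -4: 29.3, -2: 29.5, 0: 29.3, 2: 29.6, 4: 29.5, 6: 28.9, 8: 29.4, 10: 29.3, 12: 29.5, 14: 19.2, 16: 8.5, 18: 8.5, 20: 8.4, 22: 8.3, 24: 0, 26: 0}
```

View pics/c4.png

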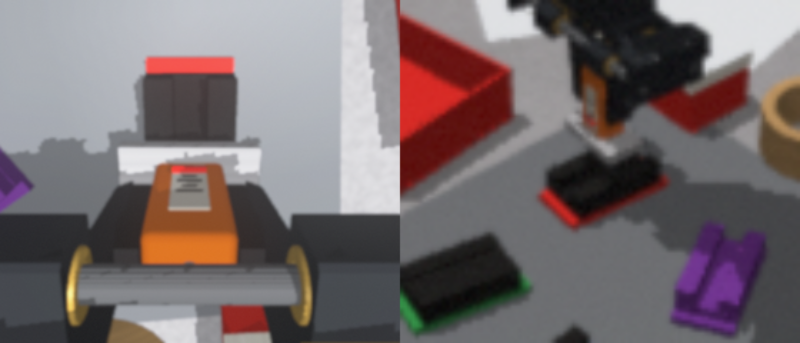

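The gauge is centred over red's groove and the wrist camera sees its scale at (187,190). I'm pushing down now.

Call:
step_arm(
  increments=[
    [[0,0,-1],[0,0,0]],
    [[0,0,-1],[0,0,0]],
    [[0,0,-0.4],[0,0,0]],
    [[0,0,-0.1],[0,0,0]],
    [[0,0,-0.1],[0,0,0]],
    [[0,0,-0.1],[0,0,0]],
    [[0,0,-0.1],[0,0,0]],
    [[0,0,0],[0,0,0]],
    [[0,0,0],[0,0,0]],
    [[0,0,0],[0,0,0]],
  ],
)

```text
clock: 18.4
tool_pos: [0.6169, 0.1006, 0.0609]
eef_rot: [0.053, 0.999, -0.0, -0.0]
contact_force: [-3.1, -1.4, 3.8]
opening: 0.34
finger_force: 35.0
```

Call:
step_arm(
  increments=[
    [[0,0,-0.1],[0,0,0]],
    [[0,0,-0.1],[0,0,0]],
    [[0,0,0],[0,0,0]],
    [[0,0,0],[0,0,0]],
    [[0,0,0],[0,0,0]],
    [[0,0,0],[0,0,0]],
    [[0,0,0],[0,0,0]],
    [[0,0,0],[0,0,0]],
    [[0,0,0],[0,0,0]],
    [[0,0,0],[0,0,0]],
  ],
)

```text
clock: 19.4
tool_pos: [0.6169, 0.1007, 0.0607]
eef_rot: [0.053, 0.999, -0.0, 0.0]
contact_force: [-7.6, -2.2, 17.5]
opening: 0.337
finger_force: 35.0
```

Call:
step_arm(
  increments=[
    [[0,0,-0.05],[0,0,0]],
    [[0,0,0],[0,0,0]],
    [[0,0,0],[0,0,0]],
    [[0,0,0],[0,0,0]],
    [[0,0,0],[0,0,0]],
    [[0,0,0],[0,0,0]],
    [[0,0,0],[0,0,0]],
    [[0,0,0],[0,0,0]],
    [[0,0,0],[0,0,0]],
    [[0,0,0],[0,0,0]],
  ],
)

```text
clock: 20.4
tool_pos: [0.6169, 0.1007, 0.0607]
eef_rot: [0.053, 0.999, -0.0, 0.0]
contact_force: [-8.7, -1.9, 21.3]
opening: 0.336
finger_force: 35.0
```

Run:
```python
from m import *
im,_=snap('wrist','w5'); im2,_=snap('side','s5'); st()
im0=np.load('pics/w4.npz')['im']
k=lambda i:cv2.resize(i[190:290,200:310],(264,240),interpolation=cv2.INTER_CUBIC)
a=np.hstack([k(im0),k(im),cv2.resize(im2[140:200,210:280],(280,240),interpolation=cv2.INTER_CUBIC)]);cv2.imwrite('pics/c5.png',a[:,:,::-1])
```

```text
{'clock': np.float64(20.5), 'tool_pos': array([0.6169, 0.1007, 0.0607]), 'eef_rot': array([ 5.270e-02,  9.986e-01, -4.000e-04,  2.000e-04]), 'contact_force': array([-8.5346, -1.6813, 21.447 ]), 'opening': np.float64(0.3409), 'q': array([-0.0858,  0.9362, -0.2739,  1.6814,  0.4096,  0.581 ,  0.8664])}
```

View pics/c5.png

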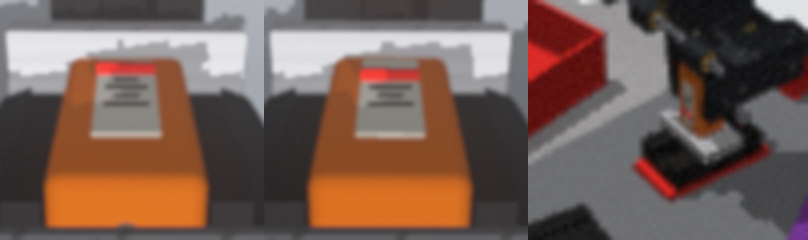

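Red's flag rose only about 4 mm, so its groove is about 14 mm deep and it goes to the carrier. Next is blue.

Call:
step_arm(
  increments=[
    [[0,0,0.5],[0,0,0]],
    [[0,0,2.5],[0,0,0]],
    [[0,0,3],[0,0,0]],
    [[0,0,2],[0,0,0]],
    [[-2,-1.7,0],[0,0,1.4]],
    [[-2,-1.7,0],[0,0,1.4]],
    [[-2,-1.7,0],[0,0,1.4]],
    [[-2,-1.7,0],[0,0,1.4]],
    [[-2,-1.7,0],[0,0,1.4]],
    [[-2,-1.7,0],[0,0,1.4]],
  ],
)

```text
clock: 21.5
tool_pos: [0.4976, -0.0013, 0.1382]
eef_rot: [-0.021, 1.0, 0.001, 0.001]
contact_force: [0.4, 0.0, -2.8]
opening: 0.338
finger_force: 35.0
```

Call:
step_arm(
  increments=[
    [[-2,-1.7,0],[0,0,1.4]],
    [[-2,-1.7,0],[0,0,1.4]],
    [[-1.7,-1.8,0],[0,0,1.4]],
    [[0,0,0],[0,0,0]],
    [[0,0,0],[0,0,0]],
    [[0,0,0],[0,0,0]],
    [[0,0,0],[0,0,0]],
    [[0,0,0],[0,0,0]],
    [[0,0,0],[0,0,0]],
    [[0,0,0],[0,0,0]],
  ],
)

```text
clock: 22.5
tool_pos: [0.4403, -0.053, 0.1382]
eef_rot: [-0.058, 0.998, 0.0, 0.0]
contact_force: [-0.2, -0.3, -2.0]
opening: 0.334
finger_force: 35.0
```

Run:
```python
from m import *
im,_=snap('wrist','w6'); im2,_=snap('top','t6'); st()
a=np.hstack([cv2.resize(im[:,90:410],(400,480)),cv2.resize(im2[130:270,130:380],(400,224))[:224] if 0 else cv2.resize(im2[110:300,130:290],(400,480))]);cv2.imwrite('pics/c6.png',a[:,:,::-1])
pad('w6',(.44,-.0535));
```

```text
{'clock': np.float64(22.6), 'tool_pos': array([ 0.4402, -0.0531,  0.1382]), 'eef_rot': array([-5.740e-02,  9.984e-01,  1.000e-04,  0.000e+00]), 'contact_force': array([-0.4047, -0.5905, -1.693 ]), 'opening': np.float64(0.335), 'q': array([ 0.218 ,  0.6625, -0.3179,  2.1882,  0.5627,  0.3685,  1.1179])}
w6 c [421.6 -55.4] size [63.3 48.2] deg 6.6 
 prof {-26: 29.2, -24: 29.8, -22: 29.8, -20: 29.7, -18: 29.8, -16: 29.8, -14: 29.7, -12: 29.7, -10: 28.8, -8: 16.8, -6: 16.8, -4: 16.8, -2: 16.8, 0: 16.8, 2: 16.8, 4: 16.8, 6: 16.8, 8: 17.6, 10: 29.9, 12: 29.7, 14: 29.7, 16: 29.8, 18: 29.7, 20: 29.7, 22: 29.6, 24: 29.5, 26: 0}
```

View pics/c6.png

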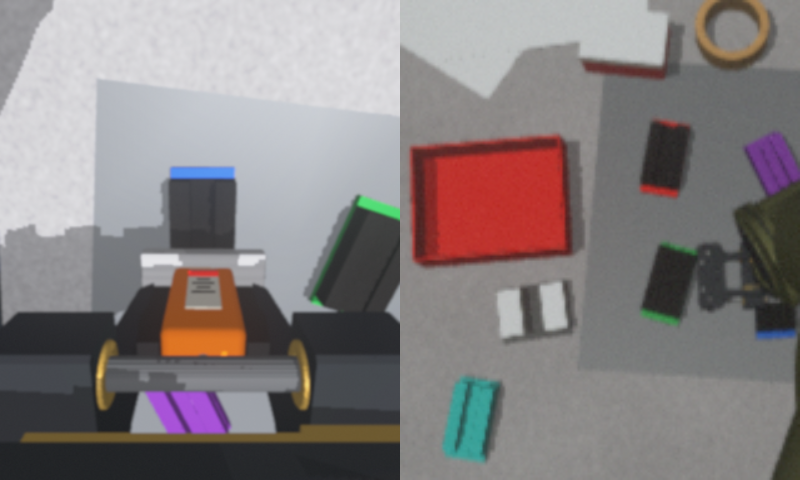

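Blue is unmoved and centred under the gauge; its groove lies around column 203 in the left panel.

Call:
step_arm(
  increments=[
    [[0,0,-2],[0,0,0]],
    [[0,0,-2],[0,0,0]],
    [[0,0,-2],[0,0,0]],
    [[0,0,-1],[0,0,0]],
    [[0,0,-0.4],[0,0,0]],
    [[0,0,-0.2],[0,0,0]],
    [[0,0,-0.1],[0,0,0]],
    [[0,0,-0.1],[0,0,0]],
    [[0,0,-0.1],[0,0,0]],
    [[0,0,0],[0,0,0]],
  ],
)

```text
clock: 23.6
tool_pos: [0.4398, -0.053, 0.0607]
eef_rot: [-0.057, 0.998, 0.0, 0.001]
contact_force: [-3.7, 3.1, 15.8]
opening: 0.338
finger_force: 35.0
```

Call:
step_arm(
  increments=[
    [[0,0,-0.1],[0,0,0]],
    [[0,0,0],[0,0,0]],
    [[0,0,0],[0,0,0]],
    [[0,0,0],[0,0,0]],
    [[0,0,0],[0,0,0]],
    [[0,0,0],[0,0,0]],
    [[0,0,0],[0,0,0]],
    [[0,0,0],[0,0,0]],
    [[0,0,0],[0,0,0]],
    [[0,0,0],[0,0,0]],
  ],
)

```text
clock: 24.6
tool_pos: [0.4398, -0.053, 0.0606]
eef_rot: [-0.058, 0.998, -0.0, 0.001]
contact_force: [-4.6, 2.8, 28.7]
opening: 0.338
finger_force: 35.0
```

Call:
step_arm(
  increments=[
    [[0,0,0],[0,0,0]],
    [[0,0,0],[0,0,0]],
    [[0,0,0],[0,0,0]],
    [[0,0,0],[0,0,0]],
    [[0,0,0],[0,0,0]],
    [[0,0,0],[0,0,0]],
    [[0,0,0],[0,0,0]],
    [[0,0,0],[0,0,0]],
    [[0,0,0],[0,0,0]],
    [[0,0,0],[0,0,0]],
  ],
)

```text
clock: 25.6
tool_pos: [0.4398, -0.053, 0.0606]
eef_rot: [-0.058, 0.998, -0.0, 0.001]
contact_force: [-5.9, 2.5, 29.1]
opening: 0.335
finger_force: 35.0
```

```bash
cat >> m.py <<'E'
def flag(name):
    im=np.load(f'pics/{name}.npz')['im'][195:260,230:280]; s=hsv(im); m=((s[...,0]<6)|(s[...,0]>174))&(s[...,1]>170)
    v,u=np.nonzero(m); w=(s[...,1]<60)&(s[...,2]>90); print(name,'flag row',195+v.mean().round(2) if len(v) else None,len(v))
E
python3 - <<'E'
from m import *
im,_=snap('wrist','w7'); st()
for n in('w4','w5','w6','w7'): flag(n)
E
```

```text
{'clock': np.float64(25.65), 'tool_pos': array([ 0.4398, -0.053 ,  0.0606]), 'eef_rot': array([-5.750e-02,  9.983e-01, -1.000e-04,  1.100e-03]), 'contact_force': array([-4.7997,  2.6476, 29.3318]), 'opening': np.float64(0.3382), 'q': array([ 0.0732,  0.8201, -0.0931,  2.2381,  0.6856,  0.1076,  1.013 ])}
w4 flag row 217.79 84
w5 flag row 220.74 86
w6 flag row 218.0 75
w7 flag row 221.41 70
```

Blue's flag rose about 5 mm, so its groove is about 13 mm deep and it goes to the carrier. Next is green.

Call:
step_arm(
  increments=[
    [[0,0,0.6],[0,0,0]],
    [[0,0,2.4],[0,0,0]],
    [[0,0,3],[0,0,0]],
    [[0,0,2],[0,0,0]],
    [[0.2,2.3,0],[0,0,-3]],
    [[0.2,2.3,0],[0,0,-3]],
    [[0.2,2.3,0],[0,0,-3]],
    [[0.2,2.3,0],[0,0,-3]],
    [[0.2,2.3,0],[0,0,-3]],
    [[0.1,2.15,0],[0,0,-3.4]],
  ],
)

```text
clock: 26.65
tool_pos: [0.4518, 0.0842, 0.1385]
eef_rot: [0.104, 0.995, 0.0, 0.001]
contact_force: [0.8, 0.2, -2.1]
opening: 0.34
finger_force: 34.9
```

Call:
step_arm(
  increments=[
    [[0,0,0],[0,0,0]],
    [[0,0,0],[0,0,0]],
    [[0,0,0],[0,0,0]],
    [[0,0,0],[0,0,0]],
    [[0,0,0],[0,0,0]],
    [[0,0,0],[0,0,0]],
    [[0,0,0],[0,0,0]],
    [[0,0,0],[0,0,0]],
    [[0,0,0],[0,0,0]],
    [[0,0,0],[0,0,0]],
  ],
)

```text
clock: 27.65
tool_pos: [0.4511, 0.0833, 0.1382]
eef_rot: [0.103, 0.995, 0.0, -0.0]
contact_force: [-0.7, 0.7, -3.1]
opening: 0.339
finger_force: 34.9
```

Run:
```python
from m import *
im,_=snap('wrist','w8'); st(); pad('w8',(.45,.0835)); pad('t6',(.45,.0835)); pad('t6',(.617,.101))
```

```text
{'clock': np.float64(27.7), 'tool_pos': array([0.4511, 0.0833, 0.1382]), 'eef_rot': array([ 0.103 ,  0.9947,  0.    , -0.    ]), 'contact_force': array([ 0.1522, -0.7877, -2.5613]), 'opening': np.float64(0.3359), 'q': array([-0.1412,  0.6659, -0.2244,  2.1476,  0.394 ,  0.3662,  0.6754])}
w8 c [431.5  87.5] size [57.3 47.2] deg -11.7 
 prof {-26: 29.1, -24: 29.7, -22: 29.8, -20: 29.8, -18: 29.7, -16: 29.8, -14: 29.7, -12: 29.8, -10: 29.4, -8: 25.7, -6: 25.6, -4: 25.7, -2: 25.9, 0: 25.7, 2: 25.6, 4: 25.8, 6: 25.7, 8: 25.7, 10: 29.7, 12: 29.6, 14: 29.8, 16: 29.8, 18: 29.7, 20: 29.9, 22: 29.7, 24: 29.6, 26: 0}
t6 c [451.1  82.1] size [93.8 51.4] deg -10.4 
 prof {-26: 24.4, -24: 28.8, -22: 29.2, -20: 29.7, -18: 29.7, -16: 29.8, -14: 30.2, -12: 30.4, -10: 28.8, -8: 25.8, -6: 26.8, -4: 25.2, -2: 24.6, 0: 26.8, 2: 24.5, 4: 26.2, 6: 26.2, 8: 27.4, 10: 29.0, 12: 28.9, 14: 29.6, 16: 30.3, 18: 29.2, 20: 29.9, 22: 31.0, 24: 27.7, 26: 0}
t6 c [617.8 100. ] size [98.  51.5] deg -7.5 
 prof {-26: 22.1, -24: 29.7, -22: 29.2, -20: 29.4, -18: 29.1, -16: 29.8, -14: 30.0, -12: 30.2, -10: 28.4, -8: 16.2, -6: 14.8, -4: 14.2, -2: 15.3, 0: 15.4, 2: 16.6, 4: 17.7, 6: 15.6, 8: 17.9, 10: 28.8, 12: 29.4, 14: 30.0, 16: 30.1, 18: 29.8, 20: 28.6, 22: 30.1, 24: 27.8, 26: 0}
```

Call:
step_arm(
  increments=[
    [[0,0,-2],[0,0,0]],
    [[0,0,-2],[0,0,0]],
    [[0,0,-1.5],[0,0,0]],
    [[0,0,-0.7],[0,0,0]],
    [[0,0,-0.5],[0,0,0]],
    [[0,0,-0.5],[0,0,0]],
    [[0,0,-0.3],[0,0,0]],
    [[0,0,-0.2],[0,0,0]],
    [[0,0,-0.1],[0,0,0]],
    [[0,0,-0.1],[0,0,0]],
  ],
)

```text
clock: 28.7
tool_pos: [0.4508, 0.0833, 0.0606]
eef_rot: [0.103, 0.995, -0.0, 0.0]
contact_force: [-6.3, 0.1, 32.5]
opening: 0.335
finger_force: 35.0
```

Call:
step_arm(
  increments=[
    [[0,0,-0.1],[0,0,0]],
    [[0,0,0],[0,0,0]],
    [[0,0,0],[0,0,0]],
    [[0,0,0],[0,0,0]],
    [[0,0,0],[0,0,0]],
    [[0,0,0],[0,0,0]],
    [[0,0,0],[0,0,0]],
    [[0,0,0],[0,0,0]],
    [[0,0,0],[0,0,0]],
    [[0,0,0],[0,0,0]],
  ],
)

```text
clock: 29.7
tool_pos: [0.4508, 0.0833, 0.0606]
eef_rot: [0.103, 0.995, 0.0, 0.001]
contact_force: [-5.9, 0.2, 30.2]
opening: 0.335
finger_force: 35.0
```

Call:
step_arm(
  increments=[
    [[0,0,0],[0,0,0]],
    [[0,0,0],[0,0,0]],
    [[0,0,0],[0,0,0]],
    [[0,0,0],[0,0,0]],
    [[0,0,0],[0,0,0]],
    [[0,0,0],[0,0,0]],
    [[0,0,0],[0,0,0]],
    [[0,0,0],[0,0,0]],
    [[0,0,0],[0,0,0]],
    [[0,0,0],[0,0,0]],
  ],
)

```text
clock: 30.7
tool_pos: [0.4508, 0.0833, 0.0606]
eef_rot: [0.103, 0.995, 0.0, 0.001]
contact_force: [-5.2, -0.2, 31.1]
opening: 0.335
finger_force: 35.0
```

Run:
```python
from m import *
im,_=snap('wrist','w9'); st(); flag('w8');flag('w9')
im,W=world('t6'); z=W[...,2]; s=hsv(im); near=np.hypot(W[...,0]-.404,W[...,1]-.256)<.07
p=W[near&(z>.022)&(z<.034)&(s[...,2]>140)&(s[...,1]<50)][:,:2]-[.404,.256]; a=np.radians(100.5)
print('stand',np.percentile(p@[np.cos(a),np.sin(a)],[1,99]).round(4),np.percentile(p@[np.sin(a),-np.cos(a)],[1,99]).round(4))
rect(W,near&(z>.022)&(z<.034)&(s[...,2]>140)&(s[...,1]<50),'stand')
```

```text
{'clock': np.float64(30.75), 'tool_pos': array([0.4508, 0.0833, 0.0606]), 'eef_rot': array([1.029e-01, 9.947e-01, 1.000e-04, 8.000e-04]), 'contact_force': array([-5.4236,  0.4067, 30.653 ]), 'opening': np.float64(0.3373), 'q': array([-0.2319,  0.8237, -0.0839,  2.1931,  0.4624,  0.1394,  0.6173])}
w8 flag row 218.01 74
w9 flag row 228.07999999999998 99
stand [-0.0421  0.0416] [-0.0294  0.0288]
stand c [402.2 256.3] size [88.5 57.9] long axis deg -78.0 zmed 0.0274 324
```

Green's flag rose about 14 mm, so its groove is about 4 mm deep and it goes to the bin. Now I'll return the gauge to the middle of its stand, at about (0.4037, 0.256).

Call:
step_arm(
  increments=[
    [[0,0,0.6],[0,0,0]],
    [[0,0,2.4],[0,0,0]],
    [[0,0,3],[0,0,0]],
    [[0,0,2],[0,0,0]],
    [[-0.8,2.9,0],[0,0,3.8]],
    [[-0.8,2.9,0],[0,0,3.8]],
    [[-0.8,2.9,0],[0,0,3.8]],
    [[-0.8,2.9,0],[0,0,3.8]],
    [[-0.8,2.9,0],[0,0,3.8]],
    [[-0.7,2.8,0],[0,0,3.8]],
  ],
)

```text
clock: 31.75
tool_pos: [0.4042, 0.2578, 0.1383]
eef_rot: [-0.097, 0.995, 0.0, 0.0]
contact_force: [0.6, -0.1, -2.5]
opening: 0.337
finger_force: 35.0
```

Call:
step_arm(
  increments=[
    [[0,0,-2],[0,0,0]],
    [[0,0,-1],[0,0,0]],
    [[0,0,0],[0,0,0]],
    [[0,0,0],[0,0,0]],
    [[0,0,0],[0,0,0]],
    [[0,0,0],[0,0,0]],
    [[0,0,0],[0,0,0]],
    [[0,0,0],[0,0,0]],
    [[0,0,0],[0,0,0]],
    [[0,0,0],[0,0,0]],
  ],
)

```text
clock: 32.75
tool_pos: [0.4041, 0.2563, 0.1083]
eef_rot: [-0.096, 0.995, 0.0, 0.0]
contact_force: [-1.1, -0.1, -1.9]
opening: 0.34
finger_force: 35.0
```

Run:
```python
from m import *
im,_=snap('wrist','w10'); st(); im,W=world('w10'); z=W[...,2]; s=hsv(im)
near=np.hypot(W[...,0]-.404,W[...,1]-.256)<.07; a=np.radians(101.2); d=np.array([np.cos(a),np.sin(a)]); e=np.array([d[1],-d[0]])
for l,lo,hi in(('stand',.024,.031),('base',.07,.083)):
    p=W[near&(z>lo)&(z<hi)&(s[...,1]<60)&(s[...,2]>90)]; q=p[:,:2]-[.404,.256]; print(l,len(q),'y',np.percentile(q@d,[1,99]).round(4),'x',np.percentile(q@e,[1,99]).round(4),np.median(p[:,2]))
cv2.imwrite('pics/c10.png',cv2.resize(im[100:320,120:400,::-1],(800,600)))
```

```text
{'clock': np.float64(32.8), 'tool_pos': array([0.4041, 0.2563, 0.1083]), 'eef_rot': array([-0.0956,  0.9954,  0.    , -0.    ]), 'contact_force': array([ 0.3967,  0.6948, -2.7346]), 'opening': np.float64(0.336), 'q': array([-0.5114,  0.7398, -0.2419,  2.1093,  0.496 ,  0.346 ,  0.5998])}
stand 2458 y [-0.0418  0.0428] x [-0.0301 -0.0008] 0.02781586975756823
base 201 y [-0.0301  0.0319] x [-0.018  -0.0168] 0.08106946407361068
```

View pics/c10.png

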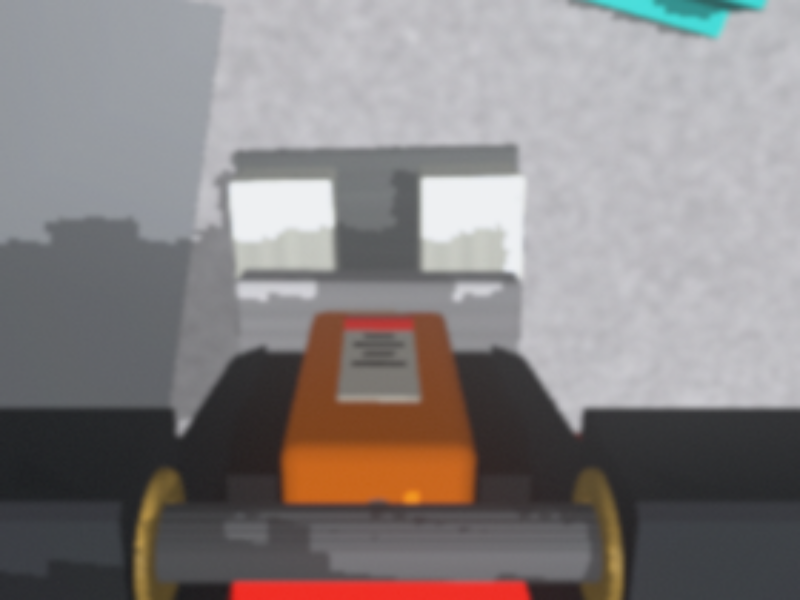

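The gauge is aligned with the stand within about 1 mm. I'm lowering and releasing it.

Call:
step_arm(
  increments=[
    [[-0.05,0,-2],[0,0,0]],
    [[0,0,-1.5],[0,0,0]],
    [[0,0,-0.8],[0,0,0]],
    [[0,0,-0.4],[0,0,0]],
    [[0,0,-0.2],[0,0,0]],
    [[0,0,-0.1],[0,0,0]],
    [[0,0,0],[0,0,0]],
    [[0,0,0],[0,0,0]],
    [[0,0,0],[0,0,0]],
    [[0,0,0],[0,0,0]],
  ],
)

```text
clock: 33.8
tool_pos: [0.4038, 0.2565, 0.0587]
eef_rot: [-0.096, 0.995, 0.0, 0.0]
contact_force: [-1.0, 0.5, 4.5]
opening: 0.336
finger_force: 35.0
```

Call:
step_arm(
  increments=[
    [[0,0,0],[0,0,0]],
    [[0,0,0],[0,0,0]],
    [[0,0,0],[0,0,0]],
    [[0,0,0],[0,0,0]],
    [[0,0,0],[0,0,0]],
    [[0,0,0],[0,0,0]],
    [[0,0,1],[0,0,0]],
    [[0,0,3],[0,0,0]],
    [[0,0,4],[0,0,0]],
    [[0,0,4],[0,0,0]],
  ],
  fingers=0.8,
)

```text
clock: 34.8
tool_pos: [0.4031, 0.2558, 0.18]
eef_rot: [-0.096, 0.995, -0.0, -0.0]
contact_force: [0.2, 0.1, -0.4]
opening: 0.802
finger_force: 0.0
```

Run:
```python
from m import *
im,_=snap('wrist','w11'); snap('top','t11'); st(); im,W=world('w11'); z=W[...,2]; s=hsv(im)
near=np.hypot(W[...,0]-.404,W[...,1]-.256)<.07; a=np.radians(101.2); d=np.array([np.cos(a),np.sin(a)]); e=np.array([d[1],-d[0]])
for l,lo,hi in(('stand',.024,.031),('base',.0355,.0395)):
    p=W[near&(z>lo)&(z<hi)&(s[...,1]<60)&(s[...,2]>90)]; q=p[:,:2]-[.404,.256]; print(l,len(q),'y',np.percentile(q@d,[1,99]).round(4),'x',np.percentile(q@e,[1,99]).round(4),np.median(p[:,2]))
im,W=world('t11'); pad('t11',(.617,.101)); pad('t11',(.45,.083)); pad('t11',(.44,-.054))
```

```text
{'clock': np.float64(34.9), 'tool_pos': array([0.4057, 0.258 , 0.183 ]), 'eef_rot': array([-0.0953,  0.9954,  0.0025,  0.0039]), 'contact_force': array([0.8841, 0.0061, 0.039 ]), 'opening': np.float64(0.8031), 'q': array([-0.4252,  0.6103, -0.3719,  2.0518,  0.417 ,  0.5416,  0.6663])}
stand 1588 y [-0.0417  0.0435] x [-0.0302  0.0295] 0.027775990795260337
base 1078 y [-0.0304  0.0327] x [-0.0181  0.0171] 0.03773915286581135
t11 c [617.3 100.4] size [98.3 50.4] deg -5.9 
 prof {-26: 26.4, -24: 29.0, -22: 29.5, -20: 31.5, -18: 29.5, -16: 29.3, -14: 29.4, -12: 29.8, -10: 0, -8: 15.9, -6: 17.6, -4: 16.1, -2: 15.1, 0: 14.9, 2: 14.3, 4: 15.7, 6: 15.4, 8: 20.1, 10: 30.8, 12: 31.1, 14: 29.2, 16: 29.3, 18: 29.7, 20: 30.2, 22: 28.9, 24: 27.5, 26: 0}
t11 c [427.8  79.3] size [75.7 68.7] deg -7.0 
 prof {-26: 31.0, -24: 28.1, -22: 28.9, -20: 29.1, -18: 28.1, -16: 26.3, -14: 27.6, -12: 25.2, -10: 25.5, -8: 25.9, -6: 26.0, -4: 26.2, -2: 26.7, 0: 26.8, 2: 28.1, 4: 28.9, 6: 28.7, 8: 30.3, 10: 30.4, 12: 31.3, 14: 29.6, 16: 29.4, 18: 30.7, 20: 0, 22: 0, 24: 0, 26: 0}
t11 c [439.1 -53.9] size [97.  49.9] deg 6.5 
 prof {-26: 28.2, -24: 28.9, -22: 29.4, -20: 29.2, -18: 29.4, -16: 30.7, -14: 30.6, -12: 31.6, -10: 23.0, -8: 16.0, -6: 17.4, -4: 16.1, -2: 17.7, 0: 16.7, 2: 16.3, 4: 16.3, 6: 17.0, 8: 30.2, 10: 30.0, 12: 28.8, 14: 29.9, 16: 28.4, 18: 29.2, 20: 30.3, 22: 30.1, 24: 19.3, 26: 0}
```

The gauge is centred on its stand. Green seems to have been knocked, so I'll look at it.

Run:
```python
from m import *
im,W=world('t11'); cv2.imwrite('pics/c11.png',cv2.resize(im[140:280,190:310,::-1],(600,600)) if 0 else cv2.resize(im[140:290,130:320,::-1],(760,600)))
for c in((.41,.07),(.42,.07),(.42,.06)): pad('t11',c,.075)
```

```text
t11 c [418.1  80.5] size [95.3 68.7] deg -7.0 
 prof {-26: 30.3, -24: 28.0, -22: 28.6, -20: 29.0, -18: 28.5, -16: 26.7, -14: 27.6, -12: 25.4, -10: 25.5, -8: 25.5, -6: 26.2, -4: 27.9, -2: 26.7, 0: 27.3, 2: 28.1, 4: 28.4, 6: 28.7, 8: 29.8, 10: 30.2, 12: 30.9, 14: 30.5, 16: 29.9, 18: 30.6, 20: 0, 22: 0, 24: 0, 26: 0}
t11 c [418.1  80.5] size [95.3 68.7] deg -7.0 
 prof {-26: 30.3, -24: 28.0, -22: 28.6, -20: 29.0, -18: 28.5, -16: 26.7, -14: 27.6, -12: 25.4, -10: 25.5, -8: 25.5, -6: 26.2, -4: 27.9, -2: 26.7, 0: 27.3, 2: 28.1, 4: 28.4, 6: 28.7, 8: 29.8, 10: 30.2, 12: 30.9, 14: 30.5, 16: 29.9, 18: 30.6, 20: 0, 22: 0, 24: 0, 26: 0}
t11 c [418.1  80.5] size [95.3 68.7] deg -7.0 
 prof {-26: 30.3, -24: 28.0, -22: 28.6, -20: 29.0, -18: 28.5, -16: 26.7, -14: 27.6, -12: 25.4, -10: 25.5, -8: 25.5, -6: 26.2, -4: 27.9, -2: 26.7, 0: 27.3, 2: 28.1, 4: 28.4, 6: 28.7, 8: 29.8, 10: 30.2, 12: 30.9, 14: 30.5, 16: 29.9, 18: 30.6, 20: 0, 22: 0, 24: 0, 26: 0}
```

View pics/c11.png

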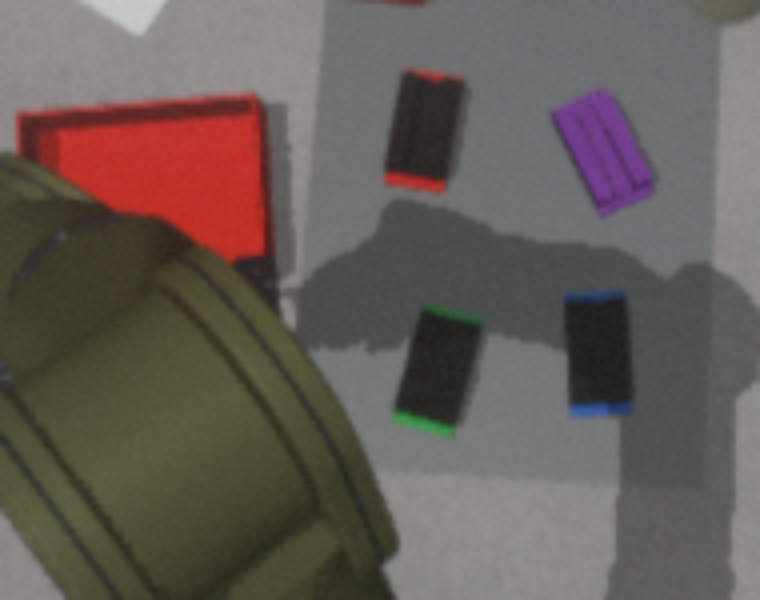

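Green was knocked to crop (439,370), and I'll handle it last. Red and blue haven't moved, so red goes into the carrier now.

Call:
step_arm(
  increments=[
    [[3,-2.2,0],[0,0,-2.4]],
    [[3,-2.2,0],[0,0,-2.4]],
    [[3,-2.2,0],[0,0,-2.4]],
    [[3,-2.2,0],[0,0,-2.4]],
    [[3,-2.2,0],[0,0,-2.4]],
    [[3,-2.2,0],[0,0,-2.4]],
    [[3.2,-2.3,0],[0,0,-2.4]],
    [[0,0,-4],[0,0,0]],
    [[0,0,-4],[0,0,0]],
    [[0,0,0],[0,0,0]],
  ],
  fingers=1,
)

```text
clock: 35.9
tool_pos: [0.6112, 0.0996, 0.093]
eef_rot: [0.051, 0.999, -0.002, -0.005]
contact_force: [-1.6, -0.1, -0.8]
opening: 0.996
finger_force: 0.0
```

Run:
```python
from m import *
_,W=world('t11'); print('green px',W[232,239].round(4))
im,_=snap('wrist','w12'); st(); pad('w12',(.617,.101))
```

```text
green px [0.416  0.0743 0.0265]
{'clock': np.float64(35.95), 'tool_pos': array([0.6131, 0.1006, 0.0959]), 'eef_rot': array([ 0.0506,  0.9987, -0.001 , -0.0032]), 'contact_force': array([-0.1704,  0.3702,  1.1696]), 'opening': np.float64(1.0025), 'q': array([-0.0689,  0.8845, -0.3061,  1.6747,  0.395 ,  0.6508,  0.8812])}
w12 c [618.  101.8] size [99.9 49.1] deg -6.1 
 prof {-26: 29.6, -24: 29.8, -22: 29.9, -20: 29.8, -18: 29.9, -16: 29.8, -14: 30.0, -12: 29.9, -10: 28.6, -8: 15.9, -6: 15.9, -4: 15.9, -2: 15.9, 0: 16.0, 2: 15.9, 4: 15.9, 6: 15.9, 8: 17.1, 10: 29.9, 12: 29.8, 14: 29.8, 16: 29.9, 18: 29.8, 20: 29.8, 22: 29.9, 24: 29.6, 26: 0}
```

Call:
step_arm(
  increments=[
    [[0.2,0,-3],[0,0,0]],
    [[0,0,-3],[0,0,0]],
    [[0,0,-2],[0,0,0]],
    [[0,0,-0.8],[0,0,0]],
    [[0,0,-0.3],[0,0,0]],
    [[0,0,0],[0,0,0]],
    [[0,0,0],[0,0,0]],
    [[0,0,0],[0,0,0]],
    [[0,0,0],[0,0,0]],
    [[0,0,0],[0,0,0]],
  ],
)

```text
clock: 36.95
tool_pos: [0.6178, 0.1013, 0.0076]
eef_rot: [0.051, 0.999, 0.0, 0.0]
contact_force: [-0.1, 0.1, -0.0]
opening: 1.003
finger_force: 0.0
```

Call:
step_arm(
  increments=[
    [[0,0,0],[0,0,0]],
    [[0,0,0],[0,0,0]],
    [[0,0,0],[0,0,0]],
    [[0,0,0],[0,0,0]],
    [[0,0,0],[0,0,0]],
    [[0,0,0],[0,0,0]],
    [[0,0,0],[0,0,0]],
    [[0,0,0],[0,0,0]],
    [[0,0,0],[0,0,0]],
    [[0,0,0],[0,0,0]],
  ],
  fingers=0.4,
  grip_force=30,
)

```text
clock: 37.95
tool_pos: [0.6176, 0.1014, 0.0072]
eef_rot: [0.051, 0.999, 0.0, -0.0]
contact_force: [0.0, -0.1, -1.1]
opening: 0.568
finger_force: 30.0
```

Call:
step_arm(
  increments=[
    [[0,0,2],[0,0,0]],
    [[0,0,4],[0,0,0]],
    [[0,0,4],[0,0,0]],
    [[-1.3,-4.2,0],[0,0,0.5]],
    [[-1.3,-4.2,0],[0,0,0.5]],
    [[-1.3,-4.2,0],[0,0,0.5]],
    [[-1.3,-4.2,0],[0,0,0.5]],
    [[-1.3,-4.2,0],[0,0,0.5]],
    [[-1.3,-4.2,0],[0,0,0.5]],
    [[-1.3,-4.2,0],[0,0,0.5]],
  ],
)

```text
clock: 38.95
tool_pos: [0.5256, -0.1944, 0.1072]
eef_rot: [0.02, 1.0, -0.0, -0.0]
contact_force: [0.3, -1.3, -1.8]
opening: 0.568
finger_force: 30.0
```

Call:
step_arm(
  increments=[
    [[-1.3,-4.2,0],[0,0,0.8]],
    [[-1.3,-4.5,0],[0,0,0.8]],
    [[0,0,0],[0,0,0]],
    [[0,0,0],[0,0,0]],
    [[0,0,0],[0,0,0]],
    [[0,0,0],[0,0,0]],
    [[0,0,0],[0,0,0]],
    [[0,0,0],[0,0,0]],
    [[0,0,0],[0,0,0]],
    [[0,0,0],[0,0,0]],
  ],
)

```text
clock: 39.95
tool_pos: [0.5007, -0.2795, 0.1072]
eef_rot: [0.006, 1.0, 0.0, -0.0]
contact_force: [0.0, -0.2, -2.0]
opening: 0.57
finger_force: 30.0
```

Run:
```python
from m import *
im,_=snap('wrist','w13'); im2,_=snap('side','s13'); st()
cv2.imwrite('pics/c13.png',np.hstack([cv2.resize(im,(440,330)),cv2.resize(im2[210:350,260:440],(360,330))])[:,:,::-1])
im,W=world('w13'); s=hsv(im); z=W[...,2]; b=(s[...,0]>100)&(s[...,0]<125)&(s[...,1]>120)&(W[...,0]<.53)&(W[...,1]<-.2)
for l,lo,hi in (('rim',.012,.02),('floor',0,.008)):
  p=W[b&(z>lo)&(z<hi)]; print(l,np.percentile(p[:,0],[.5,2,98]).round(4),np.percentile(p[:,1],[.5,2,98,99.5]).round(4))
```

```text
{'clock': np.float64(40.05), 'tool_pos': array([ 0.5006, -0.2797,  0.1072]), 'eef_rot': array([ 0.0063,  1.    ,  0.    , -0.    ]), 'contact_force': array([-0.6194,  0.2515, -1.7171]), 'opening': np.float64(0.5658), 'q': array([ 0.662 ,  0.8321, -0.4031,  1.8239,  0.542 ,  0.597 ,  1.4785])}
rim [0.4312 0.4316 0.5211] [-0.4397 -0.4391 -0.2263 -0.2258]
floor [0.4355 0.4367 0.5269] [-0.4365 -0.4346 -0.2348 -0.2312]
```

View pics/c13.png

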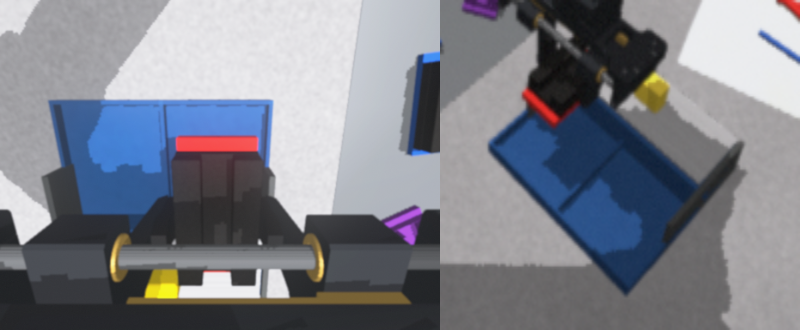

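Red hangs centred over the left bay, with the left panel's divider at column 165 and right rim at column 270. I'm lowering it.

Call:
step_arm(
  increments=[
    [[-0.1,0,-3],[0,0,0]],
    [[0,0,-3],[0,0,0]],
    [[0,0,-2],[0,0,0]],
    [[0,0,-1],[0,0,0]],
    [[0,0,-0.4],[0,0,0]],
    [[0,0,-0.15],[0,0,0]],
    [[0,0,-0.05],[0,0,0]],
    [[0,0,0],[0,0,0]],
    [[0,0,0],[0,0,0]],
    [[0,0,0],[0,0,0]],
  ],
)

```text
clock: 41.05
tool_pos: [0.4999, -0.2799, 0.0117]
eef_rot: [0.006, 1.0, -0.0, 0.0]
contact_force: [-0.1, -0.3, -1.0]
opening: 0.562
finger_force: 30.0
```

Call:
step_arm(
  increments=[
    [[0,0,0],[0,0,0]],
    [[0,0,0],[0,0,0]],
    [[0,0,0],[0,0,0]],
    [[0,0,0],[0,0,0]],
    [[0,0,1],[0,0,0]],
    [[0,0,2],[0,0,0]],
    [[0,0,4],[0,0,0]],
    [[0,0,4],[0,0,0]],
    [[0,0,2],[0,0,0]],
    [[0,0,0],[0,0,0]],
  ],
  fingers=0.66,
)

```text
clock: 42.05
tool_pos: [0.5016, -0.2805, 0.145]
eef_rot: [0.007, 1.0, -0.001, 0.003]
contact_force: [0.4, -0.6, -0.4]
opening: 0.662
finger_force: 0.0
```

Run:
```python
from m import *
im,_=snap('wrist','w14'); st(); pad('w14',(.50,-.28),.065,.02,.042)
im,_=snap('top','t14');pad('t14',(.439,-.0537))
```

```text
{'clock': np.float64(42.1), 'tool_pos': array([ 0.5003, -0.2802,  0.1431]), 'eef_rot': array([ 6.5e-03,  1.0e+00, -7.0e-04,  1.5e-03]), 'contact_force': array([ 0.0101,  1.0498, -0.5456]), 'opening': np.float64(0.6616), 'q': array([ 0.6878,  0.7802, -0.4446,  1.806 ,  0.5108,  0.668 ,  1.5056])}
w14 c [ 499.1 -285.6] size [128.3 117.5] deg -5.8 
 prof {-26: 0, -24: 0, -22: 33.4, -20: 33.9, -18: 33.8, -16: 33.8, -14: 34.0, -12: 33.7, -10: 33.8, -8: 33.8, -6: 33.8, -4: 32.7, -2: 20.0, 0: 19.9, 2: 19.8, 4: 19.9, 6: 19.7, 8: 19.8, 10: 19.8, 12: 20.1, 14: 32.2, 16: 33.5, 18: 34.0, 20: 33.8, 22: 33.8, 24: 33.9, 26: 33.8}
t14 c [439.9 -55.5] size [98.2 53. ] deg 6.3 
 prof {-26: 0, -24: 29.6, -22: 29.1, -20: 30.0, -18: 29.4, -16: 29.4, -14: 30.4, -12: 30.0, -10: 30.3, -8: 17.5, -6: 16.3, -4: 16.2, -2: 15.9, 0: 17.7, 2: 16.5, 4: 17.4, 6: 17.6, 8: 17.2, 10: 29.6, 12: 31.7, 14: 29.6, 16: 27.9, 18: 30.0, 20: 28.5, 22: 30.4, 24: 30.2, 26: 17.7}
```

Red lies flat in the left bay and blue hasn't moved. Fetching blue.

Call:
step_arm(
  increments=[
    [[-1,3.8,0],[0,0,1.2]],
    [[-1,3.8,0],[0,0,1.2]],
    [[-1,3.8,0],[0,0,1.2]],
    [[-1,3.8,0],[0,0,1.2]],
    [[-1,3.8,0],[0,0,1.2]],
    [[-1,3.6,0],[0,0,1.3]],
    [[0,0,-2],[0,0,0]],
    [[0,0,-2],[0,0,0]],
    [[0,0,0],[0,0,0]],
    [[0,0,0],[0,0,0]],
  ],
  fingers=1,
)

```text
clock: 43.15
tool_pos: [0.4387, -0.0538, 0.1007]
eef_rot: [-0.057, 0.998, -0.0, -0.001]
contact_force: [-0.4, -0.6, 0.6]
opening: 1.003
finger_force: 0.0
```

Run:
```python
from m import *
im,_=snap('wrist','w15'); st(); pad('w15',(.44,-.0535))
```

```text
{'clock': np.float64(43.2), 'tool_pos': array([ 0.4393, -0.0539,  0.1012]), 'eef_rot': array([-5.720e-02,  9.984e-01,  0.000e+00, -5.000e-04]), 'contact_force': array([-1.1645, -0.3033,  0.6304]), 'opening': np.float64(0.9972), 'q': array([ 0.1638,  0.7348, -0.2336,  2.2157,  0.6552,  0.2575,  1.035 ])}
w15 c [439.3 -53.5] size [99.6 49. ] deg 6.7 
 prof {-26: 29.5, -24: 29.9, -22: 29.8, -20: 29.9, -18: 29.9, -16: 29.9, -14: 29.9, -12: 29.8, -10: 28.6, -8: 16.8, -6: 16.8, -4: 16.8, -2: 16.9, 0: 16.7, 2: 16.8, 4: 16.8, 6: 16.7, 8: 18.0, 10: 29.9, 12: 29.8, 14: 29.9, 16: 29.8, 18: 29.9, 20: 30.0, 22: 29.9, 24: 29.7, 26: 0}
```

Call:
step_arm(
  increments=[
    [[0,0,-3],[0,0,0]],
    [[0,0,-3],[0,0,0]],
    [[0,0,-2],[0,0,0]],
    [[0,0,-1],[0,0,0]],
    [[0,0,-0.4],[0,0,0]],
    [[0,0,0],[0,0,0]],
    [[0,0,0],[0,0,0]],
    [[0,0,0],[0,0,0]],
    [[0,0,0],[0,0,0]],
    [[0,0,0],[0,0,0]],
  ],
)

```text
clock: 44.2
tool_pos: [0.4417, -0.0547, 0.0235]
eef_rot: [-0.057, 0.998, -0.001, -0.002]
contact_force: [0.7, -0.5, -0.1]
opening: 0.997
finger_force: 0.0
```

Call:
step_arm(
  increments=[
    [[0,0,0],[0,0,0]],
    [[0,0,0],[0,0,0]],
    [[0,0,0],[0,0,0]],
    [[0,0,0],[0,0,0]],
    [[0,0,0],[0,0,0]],
    [[0,0,0],[0,0,0]],
    [[0,0,0],[0,0,0]],
    [[0,0,0],[0,0,0]],
    [[0,0,0],[0,0,0]],
    [[0,0,0],[0,0,0]],
  ],
  fingers=0.4,
  grip_force=30,
)

```text
clock: 45.2
tool_pos: [0.4415, -0.0545, 0.0232]
eef_rot: [-0.057, 0.998, -0.001, -0.002]
contact_force: [-0.5, 1.0, -0.4]
opening: 0.563
finger_force: 30.0
```

Call:
step_arm(
  increments=[
    [[0,0,2],[0,0,0]],
    [[0,0,4],[0,0,0]],
    [[0,0,4],[0,0,0]],
    [[0.7,-4,0],[0,0,-0.9]],
    [[0.7,-4,0],[0,0,-0.9]],
    [[0.7,-4,0],[0,0,-0.9]],
    [[0.7,-4,0],[0,0,-0.9]],
    [[0.7,-4,0],[0,0,-0.9]],
    [[0.7,-4,0],[0,0,-0.9]],
    [[0.7,-4,0],[0,0,-0.9]],
  ],
)

```text
clock: 46.2
tool_pos: [0.4893, -0.3368, 0.1227]
eef_rot: [-0.002, 1.0, -0.001, -0.003]
contact_force: [0.9, 0.2, -1.6]
opening: 0.562
finger_force: 30.0
```

Call:
step_arm(
  increments=[
    [[1,-4,0],[0,0,-1]],
    [[0,-1.2,0],[0,0,0]],
    [[0,0,0],[0,0,0]],
    [[0,0,0],[0,0,0]],
    [[0,0,0],[0,0,0]],
    [[0,0,0],[0,0,0]],
    [[0,0,0],[0,0,0]],
    [[0,0,0],[0,0,0]],
    [[0,0,0],[0,0,0]],
    [[0,0,0],[0,0,0]],
  ],
)

```text
clock: 47.2
tool_pos: [0.5005, -0.3867, 0.1233]
eef_rot: [0.006, 1.0, -0.001, -0.002]
contact_force: [-0.4, 0.2, -1.9]
opening: 0.56
finger_force: 30.0
```

The descent for blue stopped at TCP z = 23 mm because joint 6 is at its lower limit. The grip is high, so I'll check that the pad is level.

Run:
```python
from m import *
im,_=snap('wrist','w16'); im2,_=snap('side','s16'); st()
cv2.imwrite('pics/c16.png',np.hstack([cv2.resize(im,(440,330)),cv2.resize(im2[210:350,260:440],(360,330))])[:,:,::-1])
im,W=world('w16'); s=hsv(im);z=W[...,2]
m=(s[...,2]<75)&(z>.11)&(z<.16)&(np.hypot(W[...,0]-.47,W[...,1]+.386)<.045)&(W[...,0]<.478)&(abs(W[...,1]+.386)<.023)
p=W[m]; A=np.c_[p[:,:2]-[.5,-.386],np.ones(len(p))]; print(len(p))
k=p[:,2]>np.median(p[:,2])-.004
print(np.linalg.lstsq(A[k],p[k,2],rcond=None)[0], np.median(p[:,2]),p[:,0].min())
```

```text
{'clock': np.float64(47.3), 'tool_pos': array([ 0.5005, -0.3867,  0.1232]), 'eef_rot': array([ 6.3e-03,  1.0e+00, -6.0e-04, -2.1e-03]), 'contact_force': array([ 0.1249,  0.0253, -1.6614]), 'opening': np.float64(0.5622), 'q': array([ 0.9366,  0.9227, -0.6756,  1.6191,  0.7175,  0.8666,  1.5281])}
1059
[0.03859423 0.00277167 0.13069089] 0.12928620705320362 0.46175492531309237
```

View pics/c16.png

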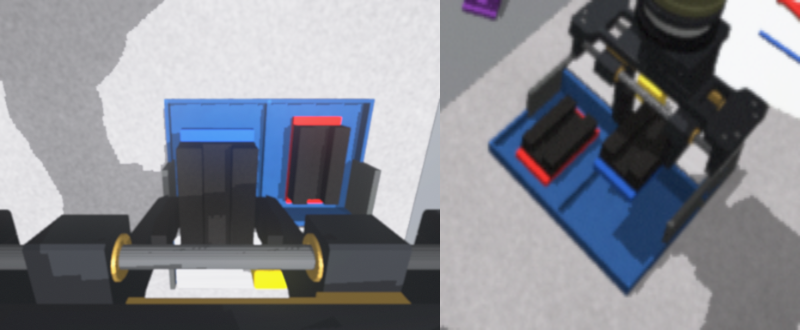

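Call:
step_arm(
  increments=[
    [[-0.2,0.1,-3],[0,0,0]],
    [[0,0,-3],[0,0,0]],
    [[0,0,-2],[0,0,0]],
    [[0,0,-1],[0,0,0]],
    [[0,0,-0.4],[0,0,0]],
    [[0,0,-0.1],[0,0,0]],
    [[0,0,-0.1],[0,0,0]],
    [[0,0,0],[0,0,0]],
    [[0,0,0],[0,0,0]],
    [[0,0,0],[0,0,0]],
  ],
)

```text
clock: 48.3
tool_pos: [0.4988, -0.3859, 0.0277]
eef_rot: [0.006, 1.0, -0.001, -0.002]
contact_force: [-0.1, -0.4, -1.0]
opening: 0.563
finger_force: 30.0
```

Call:
step_arm(
  increments=[
    [[0,0,0],[0,0,0]],
    [[0,0,0],[0,0,0]],
    [[0,0,0],[0,0,0]],
    [[0,0,0],[0,0,0]],
    [[0,0,1],[0,0,0]],
    [[0,0,2],[0,0,0]],
    [[0,0,4],[0,0,0]],
    [[0,0,4],[0,0,0]],
    [[0,0,2],[0,0,0]],
    [[0,0,0],[0,0,0]],
  ],
  fingers=0.66,
)

```text
clock: 49.3
tool_pos: [0.5008, -0.3864, 0.1614]
eef_rot: [0.006, 1.0, -0.002, 0.001]
contact_force: [-0.8, 0.1, -0.2]
opening: 0.659
finger_force: 0.0
```

Run:
```python
from m import *
im,_=snap('wrist','w17'); st(); im,W=world('w17'); s=hsv(im); z=W[...,2]
for y0 in(-.28,-.386):
    m=(s[...,2]<75)&(z>.030)&(z<.037)&(abs(W[...,0]-.5)<.045)&(abs(W[...,1]-y0)<.035); p=W[m]; A=np.c_[p[:,:2]-[.5,y0],np.ones(len(p))]
    rect(W,m,'rubber'); print(np.linalg.lstsq(A,p[:,2],rcond=None)[0].round(4))
im,_=snap('top','t17'); im,W=world('t17'); s=hsv(im); g=(s[...,0]>50)&(s[...,0]<75)&(s[...,1]>120); z=W[...,2]
near=np.hypot(W[...,0]-.42,W[...,1]-.077)<.075
print('green ends',[ (c.round(1)) for c in cv2.connectedComponentsWithStats((g&near).astype(np.uint8))[3]],cv2.connectedComponentsWithStats((g&near).astype(np.uint8))[2][:,4])
rect(W,near&(z>.004)&(z<.04)&((s[...,2]<45)|g),'green')
cv2.imwrite('pics/c17.png',cv2.resize(im[140:290,130:320,::-1],(760,600)))
```

```text
{'clock': np.float64(49.35), 'tool_pos': array([ 0.4994, -0.3861,  0.1591]), 'eef_rot': array([ 6.4e-03,  1.0e+00, -1.5e-03, -6.0e-04]), 'contact_force': array([-0.447 , -0.5808, -0.1686]), 'opening': np.float64(0.661), 'q': array([ 0.952 ,  0.8761, -0.7047,  1.6038,  0.6798,  0.9209,  1.5567])}
rubber c [ 500.5 -279.7] size [82.5 49. ] long axis deg -0.8 zmed 0.0337 2142
[0.0009 0.0018 0.0336]
rubber c [ 510.2 -385.1] size [56.5 46.6] long axis deg -0.2 zmed 0.0338 1060
[-0.0004 -0.0005  0.0338]
green ends [array([255.5, 191.5]), array([238., 217.]), array([244. , 218.6]), array([249.5, 220. ]), array([235.6, 245.4])] [196566      3      5      2     32]
green c [410.4  71.6] size [86.3 43.8] long axis deg -12.7 zmed 0.0276 294
```

View pics/c17.png

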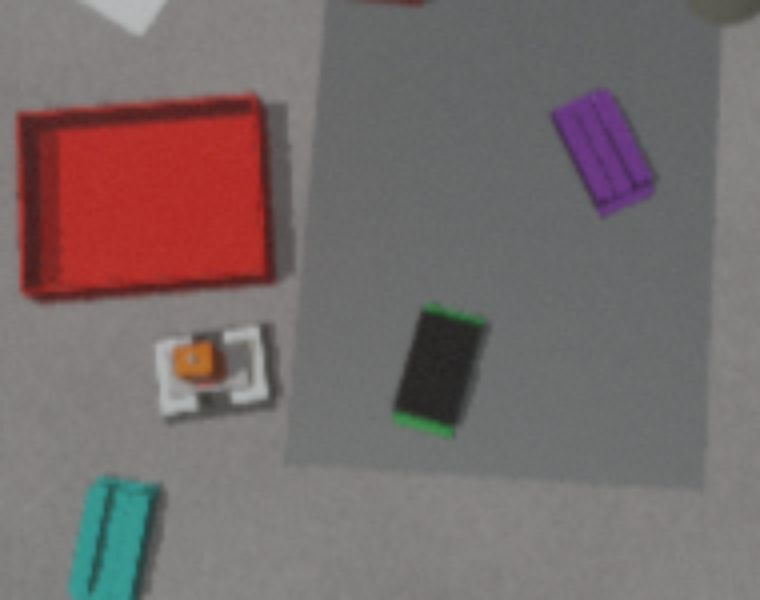

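Both pads lie flat in the carrier and the gauge is standing. Green is at about (0.413, 0.073), close to the base, so I'll approach it with the tool tilted inward.

Call:
step_arm(
  increments=[
    [[-0.7,4.6,0],[0,0,-1.2]],
    [[-0.7,4.6,0],[0,0,-1.2]],
    [[-0.7,4.6,0],[0,0,-1.2]],
    [[-0.7,4.6,0],[0,0,-1.2]],
    [[-0.7,4.6,0],[0,0,-1.2]],
    [[-0.7,4.6,0],[0,0,-1.2]],
    [[-0.7,4.6,0],[0,0,-1.2]],
    [[-0.7,4.6,0],[0,0,-1.2]],
    [[-0.7,4.6,0],[0,0,-1.2]],
    [[-0.7,4.6,0],[0,0,-1.2]],
  ],
  fingers=1,
)

```text
clock: 50.4
tool_pos: [0.4271, 0.0756, 0.1562]
eef_rot: [0.111, 0.994, -0.001, -0.003]
contact_force: [0.9, 0.0, -0.3]
opening: 0.999
finger_force: 0.0
```

Call:
step_arm(
  increments=[
    [[0,0,-0.5],[0.4,1.95,0]],
    [[0,0,-0.5],[0.4,1.95,0]],
    [[0,0,-0.5],[0.4,1.95,0]],
    [[0,0,-0.5],[0.4,1.95,0]],
    [[0,0,-0.5],[0.4,1.95,0]],
    [[0,0,-0.5],[0.4,1.95,0]],
    [[0,0,0],[0,0,0]],
    [[0,0,0],[0,0,0]],
    [[0,0,0],[0,0,0]],
    [[0,0,0],[0,0,0]],
  ],
)

```text
clock: 51.4
tool_pos: [0.4281, 0.0744, 0.1274]
eef_rot: [0.11, 0.988, 0.009, -0.106]
contact_force: [-0.5, -0.4, -0.2]
opening: 1.0
finger_force: 0.0
```

Run:
```python
from m import *
im,_=snap('wrist','w18'); st(); pad('w18',(.414,.073),.065)
```

```text
{'clock': np.float64(51.45), 'tool_pos': array([0.4283, 0.0744, 0.1275]), 'eef_rot': array([ 0.1098,  0.9883,  0.0089, -0.1055]), 'contact_force': array([1.0791, 0.3004, 0.0028]), 'opening': np.float64(1.0043), 'q': array([ 0.1702,  0.7944, -0.6405,  2.03  ,  0.5316,  0.6946,  0.5402])}
w18 c [418.1  75.3] size [97.9 48.9] deg -11.6 
 prof {-26: 29.3, -24: 29.9, -22: 29.9, -20: 30.0, -18: 29.9, -16: 29.9, -14: 29.9, -12: 30.0, -10: 29.2, -8: 25.8, -6: 25.9, -4: 25.9, -2: 26.0, 0: 25.8, 2: 26.0, 4: 25.9, 6: 25.8, 8: 26.4, 10: 29.9, 12: 29.9, 14: 30.0, 16: 30.0, 18: 29.9, 20: 29.9, 22: 29.9, 24: 29.7, 26: 0}
```

Call:
step_arm(
  increments=[
    [[-0.5,0.1,-3],[0,0,0]],
    [[-0.5,0,-3],[0,0,0]],
    [[0,0,-3],[0,0,0]],
    [[0,0,-1.5],[0,0,0]],
    [[0,0,-0.9],[0,0,0]],
    [[0,0,-0.4],[0,0,0]],
    [[0,0,0],[0,0,0]],
    [[0,0,0],[0,0,0]],
    [[0,0,0],[0,0,0]],
    [[0,0,0],[0,0,0]],
  ],
)

```text
clock: 52.45
tool_pos: [0.4189, 0.0753, 0.0097]
eef_rot: [0.11, 0.988, 0.009, -0.105]
contact_force: [0.3, 0.6, 0.0]
opening: 1.001
finger_force: 0.0
```

Call:
step_arm(
  increments=[
    [[0,0,0],[0,0,0]],
    [[0,0,0],[0,0,0]],
    [[0,0,0],[0,0,0]],
    [[0,0,0],[0,0,0]],
    [[0,0,0],[0,0,0]],
    [[0,0,0],[0,0,0]],
    [[0,0,0],[0,0,0]],
    [[0,0,0],[0,0,0]],
    [[0,0,0],[0,0,0]],
    [[0,0,0],[0,0,0]],
  ],
  fingers=0.4,
  grip_force=30,
)

```text
clock: 53.45
tool_pos: [0.4185, 0.0753, 0.0092]
eef_rot: [0.11, 0.988, 0.009, -0.106]
contact_force: [0.3, -0.2, 0.1]
opening: 0.563
finger_force: 29.9
```

Call:
step_arm(
  increments=[
    [[0,0,2],[0,0,0]],
    [[0,0,4],[0,0,0]],
    [[0,0,4.5],[0,0,0]],
    [[0,0,4.5],[0,0,0]],
    [[3,1,0],[0,0,2]],
    [[3,1,0],[0,0,2]],
    [[3,1,0],[0,0,2]],
    [[3,2,0],[0,0,2]],
    [[0.2,3.5,0],[0,0,2]],
    [[0.2,3.5,0],[0,0,2]],
  ],
)

```text
clock: 54.45
tool_pos: [0.5432, 0.1955, 0.1585]
eef_rot: [0.007, 0.994, -0.002, -0.106]
contact_force: [0.3, 1.1, -0.8]
opening: 0.563
finger_force: 29.9
```

Call:
step_arm(
  increments=[
    [[0.2,3.5,0],[0,0,2]],
    [[0.2,3.5,0],[0,0,2]],
    [[0.1,3.5,0],[0,0,2]],
    [[0,2.5,0],[0,0,2]],
    [[0,0,0],[0,0,0]],
    [[0,0,0],[0,0,0]],
    [[0,0,0],[0,0,0]],
    [[0,0,0],[0,0,0]],
    [[0,0,0],[0,0,0]],
    [[0,0,0],[0,0,0]],
  ],
)

```text
clock: 55.45
tool_pos: [0.5478, 0.3245, 0.1593]
eef_rot: [-0.063, 0.992, -0.009, -0.106]
contact_force: [0.4, 1.2, -1.4]
opening: 0.567
finger_force: 29.9
```

Run:
```python
from m import *
im,_=snap('wrist','w19'); im2,_=snap('side','s19'); st()
cv2.imwrite('pics/c19.png',np.hstack([cv2.resize(im,(440,330)),cv2.resize(im2[80:240,120:300],(360,330))])[:,:,::-1])
im,W=world('t17'); s=hsv(im); z=W[...,2]; m=np.zeros_like(z,bool); m[155:220,125:205]=1; m&=((s[...,0]<5)|(s[...,0]>175))&(s[...,1]>150)
rect(W,m&(z<.008),'bin floor'); rect(W,m&(z>.05)&(z<.058),'rim')
```

```text
{'clock': np.float64(55.55), 'tool_pos': array([0.5477, 0.3249, 0.1593]), 'eef_rot': array([-0.0629,  0.9924, -0.0094, -0.1056]), 'contact_force': array([-0.4716,  0.0622, -0.9762]), 'opening': np.float64(0.5624), 'q': array([-0.2286,  0.9777, -0.7339,  1.3665,  0.5079,  1.1937,  0.6964])}
bin floor c [537.9 318.6] size [188.6 144.8] long axis deg -82.0 zmed 0.0037 1979
rim c [533.3 319.1] size [194.5 139.9] long axis deg -81.1 zmed 0.0475 68
```

View pics/c19.png

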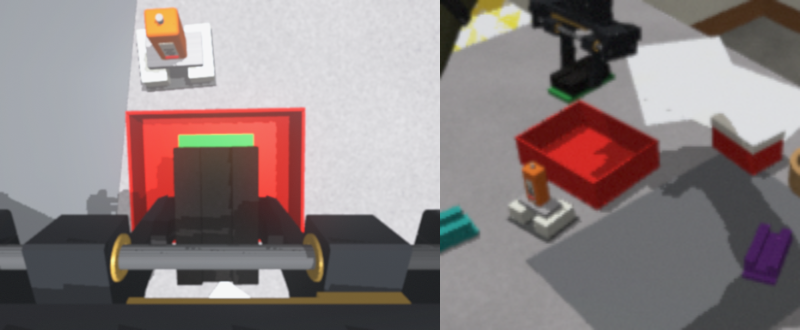

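Green hangs over the bin with its near end at (215,140). I'll shift to the bin centre, lower and release.

Call:
step_arm(
  increments=[
    [[-0.9,-0.5,-3],[0,0,0]],
    [[0,0,-3],[0,0,0]],
    [[0,0,-3],[0,0,0]],
    [[0,0,-3],[0,0,0]],
    [[0,0,-1.5],[0,0,0]],
    [[0,0,-0.7],[0,0,0]],
    [[0,0,0],[0,0,0]],
    [[0,0,0],[0,0,0]],
    [[0,0,0],[0,0,0]],
    [[0,0,0],[0,0,0]],
  ],
)

```text
clock: 56.55
tool_pos: [0.5391, 0.3207, 0.0184]
eef_rot: [-0.063, 0.992, -0.009, -0.105]
contact_force: [-0.1, 0.5, -2.1]
opening: 0.563
finger_force: 29.9
```

Call:
step_arm(
  increments=[
    [[0,0,0],[0,0,0]],
    [[0,0,0],[0,0,0]],
    [[0,0,0],[0,0,0]],
    [[0,0,0],[0,0,0]],
    [[0,0,2],[0,0,0]],
    [[0,0,4],[0,0,0]],
    [[0,0,4.5],[0,0,0]],
    [[0,0,4.5],[0,0,0]],
    [[0,0,3],[0,0,0]],
    [[0,0,0],[0,0,0]],
  ],
  fingers=0.8,
)

```text
clock: 57.55
tool_pos: [0.5401, 0.323, 0.2039]
eef_rot: [-0.063, 0.993, -0.006, -0.102]
contact_force: [0.4, 0.8, 0.1]
opening: 0.803
finger_force: 0.0
```

Run:
```python
from m import *
im,_=snap('wrist','w20'); st()
im,W=world('w20'); s=hsv(im); z=W[...,2]; n=np.hypot(W[...,0]-.538,W[...,1]-.319)<.07; m=n&(s[...,2]<75)&(z>.02)&(z<.05); rect(W,m,'rubber')
```

```text
{'clock': np.float64(57.6), 'tool_pos': array([0.5394, 0.3217, 0.201 ]), 'eef_rot': array([-0.0633,  0.9926, -0.0077, -0.1032]), 'contact_force': array([-0.1581, -0.1235, -0.7606]), 'opening': np.float64(0.7988), 'q': array([-0.2167,  0.9183, -0.7547,  1.3714,  0.4791,  1.2376,  0.7005])}
rubber c [572.3 321.8] size [32.5 26.5] long axis deg -83.3 zmed 0.0309 415
```

Call:
step_arm(
  increments=[
    [[0.4,-4.3,0],[0.25,-2,0]],
    [[0.4,-4.3,0],[0.25,-2,0]],
    [[0.4,-4.3,0],[0.25,-2,0]],
    [[0.4,-4.3,0],[0.25,-2,0]],
    [[0.4,-4.3,0],[0.25,-2,0]],
    [[0.4,-4.3,0],[0.25,-2,0]],
    [[0.4,-4.3,0],[0,0,-1]],
    [[0.4,-4.3,0],[0,0,-1]],
    [[0.4,-4.3,0],[0,0,-1]],
    [[0.4,-4.3,0],[0,0,-1]],
  ],
  fingers=1,
)

```text
clock: 58.6
tool_pos: [0.5775, -0.1117, 0.1966]
eef_rot: [-0.028, 1.0, -0.003, -0.002]
contact_force: [1.3, -0.0, -0.6]
opening: 1.002
finger_force: 0.0
```

Call:
step_arm(
  increments=[
    [[0.4,-4.3,0],[0,0,-1]],
    [[0.4,-4.3,0],[0,0,-1]],
    [[0.4,-4.3,0],[0,0,-1]],
    [[0.4,-4.3,0],[0,0,-0.5]],
    [[0.8,-4.3,0],[0,0,0]],
    [[0,-1,0],[0,0,0]],
    [[0,0,0],[0,0,0]],
    [[0,0,0],[0,0,0]],
    [[0,0,0],[0,0,0]],
    [[0,0,0],[0,0,0]],
  ],
)

```text
clock: 59.6
tool_pos: [0.6029, -0.3325, 0.1975]
eef_rot: [0.001, 1.0, -0.003, -0.001]
contact_force: [1.1, -0.8, 0.4]
opening: 0.998
finger_force: 0.0
```

Run:
```python
from m import *
im,_=snap('wrist','w21'); st(); im,W=world('w21'); s=hsv(im); z=W[...,2]
y=(s[...,0]>20)&(s[...,0]<35)&(s[...,1]>150)&(np.hypot(W[...,0]-.6,W[...,1]+.334)<.05)
p=W[y&(z>.074)&(z<.08)]; print(np.percentile(p[:,:2],[2,98],axis=0).round(4))
for y0 in(-.28,-.386):
    m=(s[...,2]<75)&(z>.02)&(z<.045)&(abs(W[...,0]-.5)<.06)&(abs(W[...,1]-y0)<.04); print(np.percentile(W[m][:,2],[5,50,95,99]).round(4)); rect(W,m,'pad')
```

```text
{'clock': np.float64(59.65), 'tool_pos': array([ 0.6029, -0.333 ,  0.1975]), 'eef_rot': array([ 9.0e-04,  1.0e+00, -2.7e-03, -7.0e-04]), 'contact_force': array([-0.1204,  0.0022, -0.2621]), 'opening': np.float64(1.0019), 'q': array([ 0.78  ,  0.9073, -0.7386,  1.3763,  0.643 ,  1.1029,  1.5122])}
[[ 0.5925 -0.3499]
 [ 0.6118 -0.3192]]
[0.0203 0.0335 0.035  0.0355]
pad c [ 502.6 -277.4] size [82.7 54. ] long axis deg -0.4 zmed 0.0337 2832
[0.0204 0.0333 0.0349 0.0354]
pad c [ 498.6 -386.9] size [82.7 53.8] long axis deg -1.2 zmed 0.0333 3705
```

Call:
step_arm(
  increments=[
    [[0,-0.1,-4],[0,0,0]],
    [[0,0,-4],[0,0,0]],
    [[0,0,-3],[0,0,0]],
    [[0,0,-2],[0,0,0]],
    [[0,0,-1.2],[0,0,0]],
    [[0,0,-0.5],[0,0,0]],
    [[0,0,0],[0,0,0]],
    [[0,0,0],[0,0,0]],
    [[0,0,0],[0,0,0]],
    [[0,0,0],[0,0,0]],
  ],
)

```text
clock: 60.65
tool_pos: [0.6031, -0.336, 0.0513]
eef_rot: [0.002, 1.0, -0.003, 0.0]
contact_force: [-0.6, 0.3, 0.3]
opening: 0.998
finger_force: 0.0
```

Call:
step_arm(
  increments=[
    [[0,0,0],[0,0,0]],
    [[0,0,0],[0,0,0]],
    [[0,0,0],[0,0,0]],
    [[0,0,0],[0,0,0]],
    [[0,0,0],[0,0,0]],
    [[0,0,0],[0,0,0]],
    [[0,0,0],[0,0,0]],
    [[0,0,0],[0,0,0]],
    [[0,0,0],[0,0,0]],
    [[0,0,0],[0,0,0]],
  ],
  fingers=0.2,
  grip_force=20,
)

```text
clock: 61.65
tool_pos: [0.6025, -0.3346, 0.0501]
eef_rot: [0.002, 1.0, -0.002, -0.001]
contact_force: [0.1, 3.3, 1.0]
opening: 0.383
finger_force: 20.0
```

Call:
step_arm(
  increments=[
    [[-0.5,0.01,0],[0,0,0]],
    [[-0.5,0.01,0],[0,0,0]],
    [[-0.5,0.01,0],[0,0,0]],
    [[-0.5,0.01,0],[0,0,0]],
    [[-0.5,0.01,0],[0,0,0]],
    [[-0.5,0.01,0],[0,0,0]],
    [[-0.5,0.01,0],[0,0,0]],
    [[-0.5,0,0],[0,0,0]],
    [[-0.5,0,0],[0,0,0]],
    [[-0.5,0,0],[0,0,0]],
  ],
)

```text
clock: 62.65
tool_pos: [0.5524, -0.334, 0.0502]
eef_rot: [0.002, 1.0, -0.002, -0.0]
contact_force: [1.8, 5.2, -3.9]
opening: 0.386
finger_force: 20.0
```

Call:
step_arm(
  increments=[
    [[-0.2,0,0],[0,0,0]],
    [[-0.2,0,0],[0,0,0]],
    [[-0.1,0,0],[0,0,0]],
    [[-0.1,0,0],[0,0,0]],
    [[-0.1,0,0],[0,0,0]],
    [[0,0,0],[0,0,0]],
    [[0,0,0],[0,0,0]],
    [[0,0,0],[0,0,0]],
    [[0,0,0],[0,0,0]],
    [[0,0,0],[0,0,0]],
  ],
)

```text
clock: 63.65
tool_pos: [0.5475, -0.334, 0.0501]
eef_rot: [0.002, 1.0, -0.002, 0.002]
contact_force: [7.3, 2.9, -7.5]
opening: 0.381
finger_force: 20.0
```

Call:
step_arm(
  increments=[
    [[-0.1,0,0],[0,0,0]],
    [[-0.1,0,0],[0,0,0]],
    [[-0.1,0,0],[0,0,0]],
    [[0,0,0],[0,0,0]],
    [[0,0,0],[0,0,0]],
    [[0,0,0],[0,0,0]],
    [[0,0,0],[0,0,0]],
    [[0,0,0],[0,0,0]],
    [[0,0,0],[0,0,0]],
    [[0,0,0],[0,0,0]],
  ],
)

```text
clock: 64.65
tool_pos: [0.5474, -0.3339, 0.0502]
eef_rot: [0.002, 1.0, -0.002, 0.005]
contact_force: [12.4, 2.5, -13.5]
opening: 0.385
finger_force: 20.0
```

Call:
step_arm(
  increments=[
    [[0.2,0,0],[0,0,0]],
    [[0.2,0,0],[0,0,0]],
    [[0,0,0],[0,0,0]],
    [[0,0,0],[0,0,0]],
    [[0,0,0],[0,0,0]],
    [[0,0,0],[0,0,0]],
    [[0,0,0],[0,0,0]],
    [[0,0,0],[0,0,0]],
    [[0,0,0],[0,0,0]],
    [[0,0,0],[0,0,0]],
  ],
)

```text
clock: 65.65
tool_pos: [0.5474, -0.334, 0.0502]
eef_rot: [0.002, 1.0, -0.002, 0.001]
contact_force: [5.1, 5.0, -4.3]
opening: 0.383
finger_force: 20.0
```

Call:
step_arm(
  increments=[
    [[0,0,0],[0,0,0]],
    [[0,0,0],[0,0,0]],
    [[0,0,0],[0,0,0]],
    [[0,0,0],[0,0,0]],
    [[0,0,0],[0,0,0]],
    [[0,0,1],[0,0,0]],
    [[0,0,3],[0,0,0]],
    [[0,0,4],[0,0,0]],
    [[0,0,4],[0,0,0]],
    [[0,0,3],[0,0,0]],
  ],
  fingers=1,
)

```text
clock: 66.65
tool_pos: [0.5473, -0.3349, 0.2037]
eef_rot: [0.002, 1.0, -0.003, 0.001]
contact_force: [0.3, -0.2, -0.0]
opening: 1.006
finger_force: 0.0
```

Call:
step_arm(
  increments=[
    [[0,4,0],[0,0,0]],
    [[0,4,0],[0,0,0]],
    [[0,4,0],[0,0,0]],
    [[0,4,0],[0,0,0]],
    [[0,4,0],[0,0,0]],
    [[0,4,0],[0,0,0]],
    [[0,0,0],[0,0,0]],
    [[0,0,0],[0,0,0]],
    [[0,0,0],[0,0,0]],
    [[0,0,0],[0,0,0]],
  ],
)

```text
clock: 67.65
tool_pos: [0.5464, -0.0969, 0.2002]
eef_rot: [0.004, 1.0, -0.003, -0.001]
contact_force: [0.3, -0.6, -0.5]
opening: 1.0
finger_force: 0.0
```

Run:
```python
from m import *
im,_=snap('side','s22'); st(); cv2.imwrite('pics/c22.png',cv2.resize(im[:,:,::-1],(800,600),interpolation=cv2.INTER_CUBIC))
```

```text
{'clock': np.float64(67.7), 'tool_pos': array([ 0.5464, -0.0967,  0.2001]), 'eef_rot': array([ 3.6e-03,  1.0e+00, -3.3e-03, -9.0e-04]), 'contact_force': array([ 0.1194,  0.4657, -0.096 ]), 'opening': np.float64(0.9971), 'q': array([ 0.5104,  0.7349, -0.7302,  1.8038,  0.6418,  0.8582,  1.0323])}
```

View pics/c22.png

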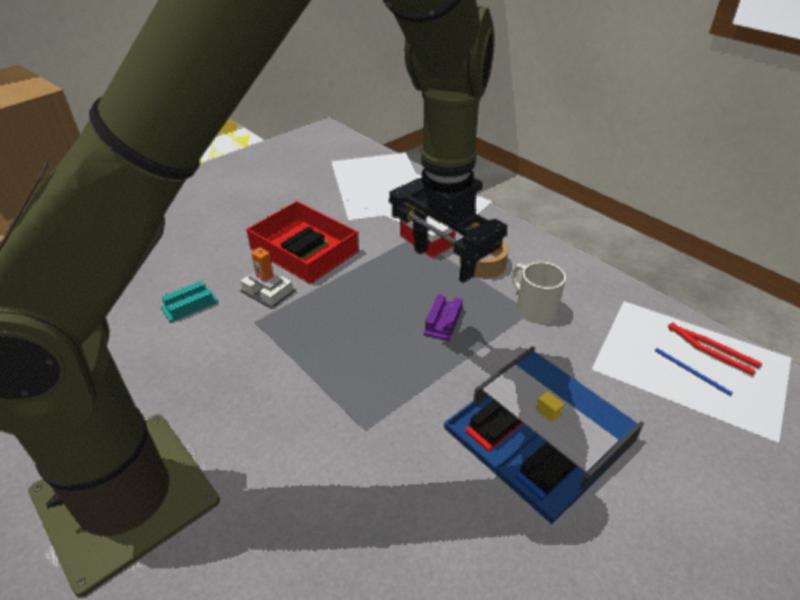

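The side view shows red and blue flat under the closed plate, green in the bin at (305,240) and the gauge on its stand at (263,270). The bystanders are untouched.

```bash
python3 -c "
from plant import r
print(r.finish_job())"
```

```text
the job is handed in; nothing more can be done
None
```

The job is handed in at about 68 s. Red (about 14 mm) and blue (about 13 mm) lie flat in the carrier, green (about 4 mm) is in the bin, and yellow was absent (None). The gauge is back on its stand, the plate is home at its stop, and nothing else was moved. Green was knocked aside mid-run, but only after its reading.

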